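Serve a boiled egg on the swing-out leaf

ROBOT

A 6-joint arm with a two-finger parallel gripper is mounted at the origin on the work surface. World frame = base frame: x ahead of the robot, y to its left, z up, the work surface at z = 0. Lengths are in m, angles in rad, forces in N, time in s.
With the tool pointing down it reaches from about 0.35 to 0.925 m from the base axis. Payload 6.4 kg.
Tool frame: the origin (TCP) lies midway between the tips of the shut fingers; the grasp point (between the pads) lies 19 mm behind it (ctrl.hold_point_z is the distance from the TCP to the grasp point, in m); z points along the fingers, x is the direction in which the jaws open and shut, and the axes are right-handed (so a half turn about z gives the same grasp; the last joint's range is limited). The gripper opens to 94 mm and grips with 3 to 60 N. Pads are 16 mm wide; open, the fingers measure 119 mm over their backs; the gripper's body (75 mm by 177 mm) begins 78 mm behind the grasp point.
Start: joints at [1.036, 0.245, 1.558, -0, 1.339, -0.174], TCP at [0.229, 0.608, 0.176] pointing down, gripper open.
Joint ranges: [-3.13, 3.13], [-1.02, 2.26], [0.13, 2.54], [-0.95, 4.09], [0.21, 2.88], [-2.74, 2.74]. Speed limits (rad/s): [2.57, 2.57, 3.14, 3.14, 3.14, 3.14].

INTERFACE

Orientations are given as a unit quaternion [x, y, z, w].
In Python, from rig import ctrl, optics, order gives the robot as it stands.
- The arm moves only by the tool servo_tool, never from a script. Its argument "deltas" is a list of rows, each a list of 5 numbers: the finger opening in m, from 0 to 0.094, then the shift along the world's x, y, z in m, then the turn about the world's z in rad. A call has 1 to 12 rows; each row is the pose to reach, as a shift and turn from the pose measured when the call began; what a row does not reach only later rows make up. A row lasts 1/8 s, in which the tool goes at most 62.5 mm and 10.7 degrees, less where a joint would pass 70% of its speed; a pose out of reach is approached as far as the arm can. A call with a gripper value outside its range is refused whole. The fingers move at their own pace and stop on an object; "force" is the grip in N (left out, the last holds). Time passes only in rows, so rows that repeat a pose let the fingers close. It gives the time, the measured TCP pose, the force and the opening at its end, in the units of the state.
- ctrl.read_state(): the state, without advancing time (a new reading comes with each control period).
- optics.grab_frame(name): name is "side" or "top" or "wrist"; returns the picture (420x560x3 uint8, red, green, blue); there is no depth.
- optics.camera_params(name): a dict with "mtx" (3x3 intrinsics, pixels), "rvec" (rotation vector, rad) and "tvec" (3), from world to camera coordinates, as OpenCV has them; the wrist camera has in their place "hand_eye" (4x4, takes a point from camera to tool coordinates, whose origin is the TCP and whose axes are the tool frame's). Camera axes: x right, y down, z forward; pixel columns grow to the right and rows downward; lengths in m; the calibration is good to about 2 mm. A picture is of the moment at which its call begins: read the wrist's pose just before it. camera_params takes no time and is no camera call.
- order.hand_in(): hands the job in, once; it reports no verdict.
The state is a dict: "clock": time; "joint_pos": joint angles; "dq": joint speeds; "tau": joint torques, N m; "position": TCP position; "eef_rot": TCP orientation; "contact_force": force on the tool from outside, world axes, zero at the start; "ft_torque": the same for the moment, N m; "grip_width": finger opening in m.
Only numpy, scipy, OpenCV 4.12 (cv2) and the standard library are available. Lean on these libraries where they do the work, as an engineer would, in place of code of your own. Each camera call takes 0.05 s, during which the arm holds its last target. There are 200 camera calls.

TASK

With the serving leaf still swung in, stand the boiled egg upright, pointed end up, in the egg cup that is on the leaf, and let go of it. Then push the leaf round by its free corner until it is fully out against its stop, with the egg still standing upright in its cup. The egg is fragile: hold it lightly, do not drop or fling it, and leave the spare egg cup, the salt and the pepper where they stand.

Things in the scene. Friction and masses are not known exactly. Their poses are not given: they have to be found in the camera images.
- egg: Boiled egg, brown, 60 x 46 mm, 65 g. Origin on its long axis at the widest section, 27.5 mm from the blunt end, 32.5 mm from the pointed end; z runs along it to the pointed end. It starts lying in the pan, origin 27 mm above the counter, pointed end to the left seen from the robot, give or take 40 degrees, and dipping 5 degrees. It rolls if nudged; the shell fails above 30 N of grip.
- pan: The shallow square metal pan in which the egg lies, 200 x 200 mm outside with a vertical rim up to 20 mm above the counter, walls and floor 4 mm thick. Loose, 0.7 kg. Origin at the centre of its underside, z up.
- cup: The white porcelain egg cup to use, standing loose on the leaf: 52 mm tall, foot 49 mm across, rim 43 mm across outside and 37 mm inside (so narrower than the egg), 80 g. Origin at the centre of its underside, z up.
- cup_seat (a point): Point on the axis of that egg cup, 69 mm above its underside (17 mm above its rim): where the egg's origin lies when the egg sits upright in the cup, blunt end down.
- leaf (a joint): Serving leaf, a rectangular steel tray 290 x 180 mm pinned near one corner to the counter by an upright pivot. Rad: 0 = swung in, 1.25 = fully out at its stop, growing anticlockwise from above; it starts between 0 and 0.15. The free corner is pushed away from the robot. The pivot is stiff (0.25 N m, about 1 N at the free corner); the leaf stays where it is left.
- leaf_pin (a point): On the leaf's pivot axis, at the height of the rim's top (34 mm above the counter). Axes turn with the leaf: x along the long side to the free end, y across the leaf, away from the side that is pushed, z up. In these axes the leaf spans x -35 to 255 mm and y -35 to 145 mm; the pivot's nut stands level with the rim.
- leaf_corner (a point): The leaf's free corner on the side to push, at the top of the rim, outer face; axes as leaf_pin (at x 255, y -35 mm in them). The rim is a 3 mm upright wall from 12 to 34 mm above the counter; the leaf's floor, on which the cup stands, is 15 mm above the counter.
- spare_cup: A second egg cup of the same shape, standing empty on the bare counter. Not used, to be left alone. Origin at the centre of its underside.
- salt: Salt shaker, white body with steel cap, 42 mm across and 73 mm tall. To be left alone. Origin at the centre of its underside.
- pepper: Pepper shaker, the same shape as the salt shaker. To be left alone. Origin at the centre of its underside.

How it is judged:
By the outcome, as a careful person would: the job done as asked, in the order asked, and still so for the second after the job is handed in, with the robot touching nothing.
It also fails if it takes over 72 s, if anything falls off the work surface, if the arm or the gripper's body presses on something with over 40 N, if the wrist force passes 120 N, or if a joint passes its speed limit or range.

## Working session

There is one attempt and no reset: what is moved stays moved. The work goes in short steps, Python scripts to look and compute and a tool call to move; the robot and the scene stay as the last step left them, time stands still between calls to the robot, and variables do not carry over. Pictures are saved under pics/ and viewed, on a budget of 10 in all, crops included, one or two more only if the job needs it, and the job is handed in when it is done.

Besides the shell and the picture viewer there is one more tool, called after "Call:" by a JSON object that holds its "name" and its "arguments". servo_tool: Moves the arm, as the interface text tells. Its arguments: {"type":"object","properties":{"deltas":{"type":"array"},"force":{"type":"number"}},"required":["deltas"]}

```bash
mkdir -p pics; cat > h.py <<'E'
import numpy as np, cv2
from rig import ctrl, optics, order
from scipy.spatial.transform import Rotation as R
def cam(n, st=None):
    p=optics.camera_params(n); K=np.array(p["mtx"])
    if "hand_eye" in p:
        st=st or ctrl.read_state(); T=np.eye(4); T[:3,:3]=R.from_quat(st["eef_rot"]).as_matrix(); T[:3,3]=st["position"]
        T=T@np.array(p["hand_eye"]); return K,T[:3,:3],T[:3,3]   # cam->world
    r=cv2.Rodrigues(np.array(p["rvec"],float))[0]; return K,r.T,-r.T@np.array(p["tvec"]).ravel()
def ray(c,uv):
    K,r,t=c; d=r@np.linalg.solve(K,[uv[0],uv[1],1]); return t,d/np.linalg.norm(d)
def onplane(c,uv,z):
    t,d=ray(c,uv); return t+d*(z-t[2])/d[2]
def proj(c,P):
    K,r,t=c; q=K@(r.T@(np.array(P)-t)); return q[:2]/q[2]
def tri(c1,u1,c2,u2):
    a,d=ray(c1,u1); b,e=ray(c2,u2); s=np.linalg.lstsq(np.stack([d,-e],1),b-a,rcond=None)[0]
    p,q=a+s[0]*d,b+s[1]*e; return (p+q)/2,np.linalg.norm(p-q)
def grab(n,f):
    st=ctrl.read_state(); im=optics.grab_frame(n); cv2.imwrite(f"pics/{f}.png",im[:,:,::-1]); return im,cam(n,st)
E
python3 - <<'E'
from h import *
a,_=grab("top","top0"); b,_=grab("side","side0")
for n in("top","side"):
    c=cam(n); print(n,c[2].round(3),c[1][:,2].round(3),c[0][0,0])
E
```

```text
top [ 0.352 -0.041  1.098] [ 0.223 -0.022 -0.974] 514.107422247051
side [ 0.538 -1.02   0.772] [ 0.028  0.812 -0.582] 447.7820109032658
```

View pics/top0.png

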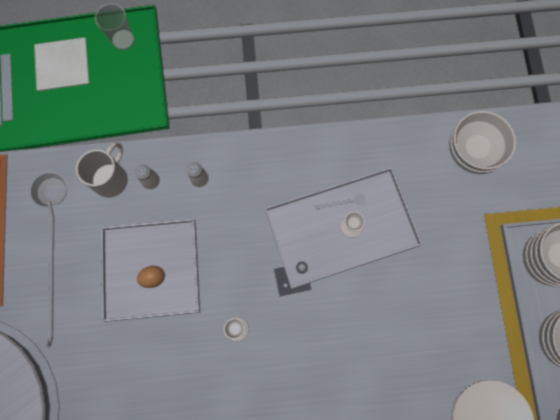

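View pics/side0.png

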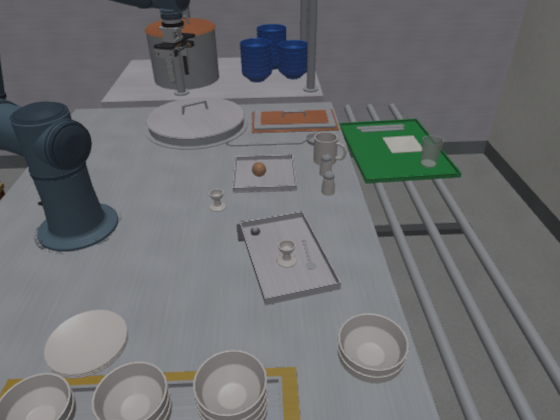

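Top view: egg at (151,277) in the pan, target cup (353,223), leaf pin nut (302,267), free corner about (418,244), spare cup (235,328), shakers (145,175) and (195,172). The side view agrees.

```bash
cat > egg.py <<'E'
from h import *
def eggmask(im):
    hsv=cv2.cvtColor(im,cv2.COLOR_RGB2HSV); m=cv2.inRange(hsv,(2,90,40),(22,255,255))
    m=cv2.morphologyEx(m,cv2.MORPH_OPEN,np.ones((3,3)))
    return m
def eggs(im,box=None):
    m=eggmask(im)
    if box: k=np.zeros_like(m);x0,x1,y0,y1=box;k[y0:y1,x0:x1]=m[y0:y1,x0:x1];m=k
    return max(cv2.findContours(m,cv2.RETR_EXTERNAL,cv2.CHAIN_APPROX_NONE)[0],key=cv2.contourArea)
E
python3 - <<'E'
from egg import *
im=cv2.imread("pics/top0.png")[:,:,::-1].copy(); c=cam("top")
k=eggs(im,(105,195,225,315)); P=np.array([onplane(c,p[0],.027)[:2] for p in k]); 
print("egg ellipse mm",cv2.minAreaRect((P*1000).astype(np.float32)),cv2.contourArea(k))
M=cv2.moments(k); e=onplane(c,(M['m10']/M['m00'],M['m01']/M['m00']),.027);print("egg",e)
for n,uv,z in [("cup rim",(354,221.5),.067),("spare",(235.5,327),.052),("salt",(143,171),.073),("pep",(194,168),.073),("pin",(302,267),.034),("corner",(418,244),.034),("far",(391,171),.034),("cn",(293,289),.034),("lf",(267,208),.034)]:
    print(n,onplane(c,uv,z).round(4))
print({k:np.round(v,3) for k,v in ctrl.read_state().items()})
p=optics.camera_params("wrist");print(np.round(p["hand_eye"],3),np.round(p["mtx"],0))
E
```

```text
egg ellipse mm ((507.2618408203125, 240.7217254638672), (52.405704498291016, 39.666690826416016), 84.47286224365234) 386.5
egg [0.50710552 0.24089106 0.027     ]
cup rim [ 0.5745 -0.1905  0.067 ]
spare [0.3864 0.069  0.052 ]
salt [0.7233 0.2365 0.073 ]
pep [0.7196 0.1299 0.073 ]
pin [ 0.4956 -0.0756  0.034 ]
corner [ 0.5205 -0.3231  0.034 ]
far [ 0.6855 -0.2891  0.034 ]
cn [ 0.4521 -0.0526  0.034 ]
lf [ 0.6288 -0.0139  0.034 ]
{'clock': np.float64(0.1), 'joint_pos': array([ 1.036,  0.246,  1.559, -0.   ,  1.339, -0.174]), 'dq': array([-0.001, -0.002, -0.002, -0.001, -0.   , -0.001]), 'tau': array([ 0.0000e+00, -4.1691e+01, -3.1553e+01,  6.9000e-02,  3.1000e-02,
       -0.0000e+00]), 'position': array([0.229, 0.608, 0.175]), 'eef_rot': array([ 0.822,  0.569, -0.001,  0.   ]), 'contact_force': array([-0.403,  0.322, -0.685]), 'ft_torque': array([0.014, 0.019, 0.015]), 'grip_width': np.float64(0.094)}
[[ 1.    -0.    -0.001  0.   ]
 [ 0.     0.963  0.269 -0.078]
 [ 0.001 -0.269  0.963 -0.209]
 [ 0.     0.     0.     1.   ]] [[307.   0. 282.]
 [  0. 307. 207.]
 [  0.   0.   1.]]
```

Call:
{"name": "servo_tool", "arguments": {"deltas": [[0.094,0.03,-0.04,0.01,-0.12],[0.094,0.065,-0.085,0.02,-0.28],[0.094,0.1,-0.13,0.02,-0.45],[0.094,0.135,-0.175,0.02,-0.6],[0.094,0.17,-0.225,0.02,-0.78],[0.094,0.205,-0.27,0.02,-0.95],[0.094,0.24,-0.32,0,-1.1],[0.094,0.265,-0.35,-0.02,-1.25],[0.094,0.278,-0.367,-0.03,-1.31],[0.094,0.278,-0.367,-0.03,-1.31],[0.094,0.278,-0.367,-0.03,-1.31]], "force": 3}}

```text
clock: 1.48
position: [0.5069, 0.2419, 0.1461]
eef_rot: [0.999, -0.049, -0.0, -0.001]
contact_force: [0.2, 0.6, 0.6]
grip_width: 0.0941
```

```bash
cat > w.py <<'E'
from egg import *
import sys
def look(name,z):
    im,c=grab("wrist",name); k=eggs(im); M=cv2.moments(k); u=(M['m10']/M['m00'],M['m01']/M['m00'])
    P=np.array([onplane(c,p[0],z)[:2] for p in k])*1000
    print("px",u,cv2.boundingRect(k),"xyz",onplane(c,u,z).round(4),"rect",cv2.minAreaRect(P.astype(np.float32)))
    s=ctrl.read_state(); x=R.from_quat(s["eef_rot"]).as_matrix()[:,0]; print("tcp",s["position"],"jaw deg",np.degrees(np.arctan2(x[1],x[0])),s["clock"],s["grip_width"],s["contact_force"])
    return im,c,k
if __name__=="__main__": look(sys.argv[1],float(sys.argv[2]))
E
python3 w.py w1 .027
```

```text
px (424.0596910927883, 397.451863895018) (255, 385, 305, 21) xyz [ 0.6704 -0.0544  0.027 ] rect ((648.9954833984375, -48.40300750732422), (33.49934387207031, 410.8356628417969), 84.4594955444336)
tcp [0.50689534 0.24200805 0.14625385] jaw deg -5.572515895088445 1.525 0.09406642654000573 [-0.33130631 -1.19583663  0.2057244 ]
```

View pics/w1.png

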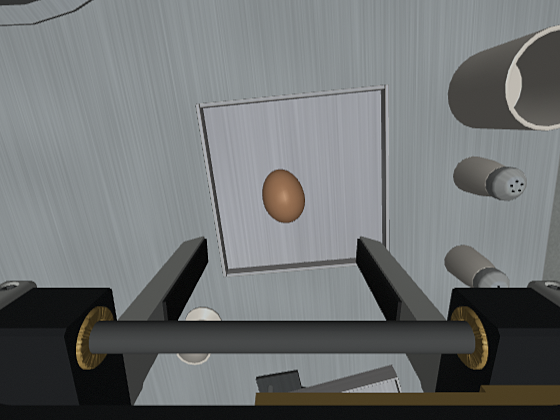

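The egg is at (283,196) and its narrow end points up in the image, which is +y. My mask also picked up the brown strip at the bottom, so I'll restrict it.

```bash
sed -i 's/def look(name,z):/def look(name,z,box=(0,560,0,300)):/; s/k=eggs(im);/k=eggs(im,box);/' w.py
python3 - <<'E'
from egg import *
im=cv2.imread("pics/w1.png")[:,:,::-1].copy(); c=cam("wrist")
k=eggs(im,(200,400,90,270)); P=np.array([onplane(c,p[0],.027)[:2] for p in k])*1000
m=P.mean(0); r=cv2.minAreaRect(P.astype(np.float32)); print(r)
m=np.array(r[0]); a=np.linalg.svd(P-m)[2][0]; a*=np.sign(a[1]); n=np.array([-a[1],a[0]]); t=(P-m)@a; w=(P-m)@n
print("axis deg",np.degrees(np.arctan2(a[1],a[0])),t.min(),t.max())
for lo in range(-30,30,6):
    s=(t>=lo)&(t<lo+6); print(lo+3,w[s].min().round(1) if s.any() else '',w[s].max().round(1) if s.any() else '')
print("cup:",[ (q,proj(c,q)) for q in []])
E
```

```text
((509.4068908691406, 240.61216735839844), (57.67820358276367, 45.33988952636719), 84.40618133544922)
axis deg 100.55775287199876 -29.740126629764738 29.965388342325564
-27 -12.0 14.7
-21 -17.3 18.8
-15 -19.9 21.7
-9 -21.1 23.2
-3 -21.5 23.3
3 -21.3 23.0
9 -20.7 21.7
15 -19.0 19.7
21 -16.0 16.7
27 -12.0 11.6
cup: []
```

Call:
{"name": "servo_tool", "arguments": {"deltas": [[0.094,0,0.005,-0.03,0.1],[0.094,0,0.01,-0.06,0.2],[0.094,0,0.01,-0.09,0.281],[0.094,0,0.01,-0.115,0.281],[0.094,0,0.01,-0.124,0.281],[0.094,0,0.01,-0.124,0.281],[0.094,0,0.01,-0.124,0.281]]}}

```text
clock: 2.4
position: [0.5079, 0.2526, 0.0237]
eef_rot: [0.996, 0.092, 0.001, -0.001]
contact_force: [-0.1, 0.7, -0.4]
grip_width: 0.0937
```

```bash
python3 - <<'E'
from w import *
im,c,k=look("w2",.027,(180,400,120,330))
st=ctrl.read_state(); print(R.from_quat(st["eef_rot"]).as_euler('xyz',degrees=True)); print("tcp px",proj(c,st["position"]))
P=np.array([onplane(c,p[0],.027)[:2] for p in k])*1000
print(cv2.fitEllipse(P.astype(np.float32)))
E
```

```text
px (279.05754905716594, 250.1013919039714) (248, 209, 63, 82) xyz [0.5088 0.2404 0.027 ] rect ((508.8605041503906, 239.68699645996094), (45.34686279296875, 63.50278091430664), 10.478903770446777)
tcp [0.50790835 0.25250559 0.02371164] jaw deg 10.54849787913297 2.45 0.0939621462714553 [-0.47775394 -0.00567652  0.82082763]
[-1.79928895e+02 -1.08476620e-01  1.05484979e+01]
tcp px [280.90979019 232.91003545]
((508.99639892578125, 239.2074432373047), (44.847713470458984, 63.42871856689453), 9.136730194091797)
```

View pics/w2.png

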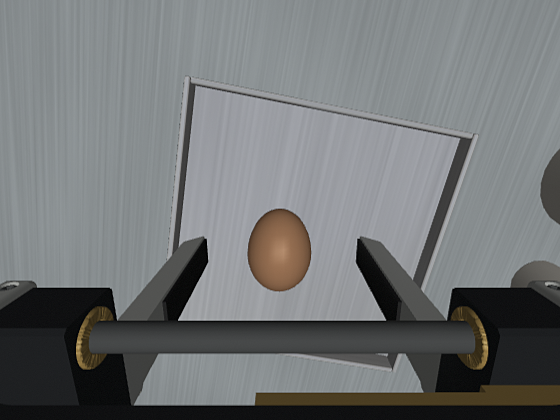

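The egg is aligned at (279,250), with the fingers straddling it on the pointed side. I'll close lightly now.

Call:
{"name": "servo_tool", "arguments": {"deltas": [[0.06,0,0,0,0],[0.05,0,0,0,0],[0.035,0,0,0,0],[0.035,0,0,0,0],[0.035,0,0,0,0],[0.035,0,0,0,0],[0.035,0,0,0,0]], "force": 3}}

```text
clock: 3.32
position: [0.5079, 0.2525, 0.0237]
eef_rot: [0.996, 0.092, 0.001, -0.001]
contact_force: [0.6, 0.9, -0.4]
grip_width: 0.0354
```

Call:
{"name": "servo_tool", "arguments": {"deltas": [[0.035,0,0,0.01,0],[0.035,0,0,0.025,0],[0.035,0,0,0.045,0],[0.035,0,0,0.065,0],[0.035,0,0,0.08,0],[0.035,0,0,0.08,0],[0.035,0,0,0.08,0]]}}

```text
clock: 4.2
position: [0.5074, 0.2523, 0.1031]
eef_rot: [0.996, 0.092, 0.0, -0.001]
contact_force: [0.1, -0.1, -1.1]
grip_width: 0.0354
```

```bash
python3 - <<'E'
from w import *
im,c,k=look("w3",.1,(180,400,120,330))
b,_=grab("side","side3")
cs=cam("side"); u=proj(cs,ctrl.read_state()["position"]); print(u)
x,y=int(u[0]),int(u[1]); s=cv2.resize(b[max(0,y-50):y+50,max(0,x-60):x+60],None,fx=4,fy=4,interpolation=cv2.INTER_CUBIC)
s=cv2.resize(s,(504,420)); cv2.imwrite("pics/m3.png",cv2.resize(np.hstack([im[:,140:420],s])[:,:,::-1],None,fx=1,fy=1))
E
```

```text
px (280.246466082287, 216.89757561399352) (258, 187, 46, 60) xyz [0.5049 0.2631 0.1   ] rect ((505.11834716796875, 262.8766784667969), (32.90363311767578, 44.82530975341797), 10.507549285888672)
tcp [0.5072137  0.25226301 0.10276605] jaw deg 10.548065299206579 4.25 0.03475661436818127 [ 0.00074984  0.48007889 -0.41737958]
[256.56930287 145.77948097]
```

View pics/m3.png

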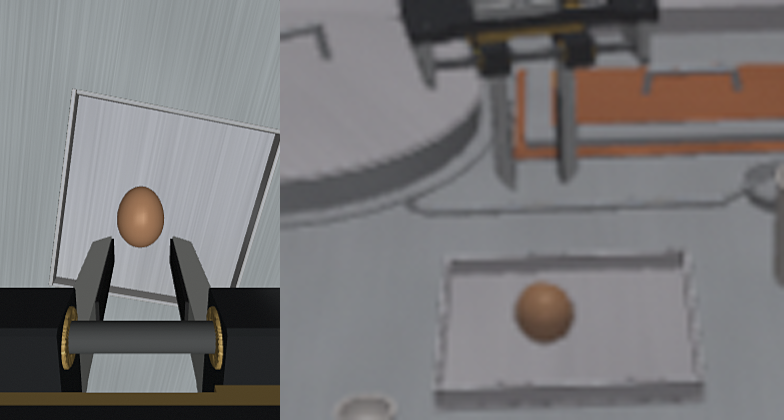

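The egg slipped out backwards because I gripped too far toward the pointed end. It's still lying in the pan, so I'll re-measure and grip closer to the middle.

```bash
cat > m.py <<'E'
from w import *
def meas(name,box=(180,400,100,330)):
    im,c,k=look(name,.027,box)
    P=np.array([onplane(c,p[0],.027)[:2] for p in k])*1000
    m,s,a=cv2.fitEllipse(P.astype(np.float32)); ax=np.radians(a+90); 
    v=np.array([np.cos(ax),np.sin(ax)]); v*=np.sign(v[1])
    t=(P-m)@v; n=(P-m)@np.array([-v[1],v[0]])
    print("ctr",m,s,"axis",np.degrees(np.arctan2(v[1],v[0])),"width + end",np.ptp(n[(t>15)&(t<25)]),"- end",np.ptp(n[(t<-15)&(t>-25)]),"origin",np.array(m)-2.5*v)
if __name__=="__main__": meas(sys.argv[1])
E
python3 m.py w4
```

```text
px (280.52852428099953, 217.011629734402) (258, 187, 46, 60) xyz [0.5088 0.2406 0.027 ] rect ((508.8046875, 240.3076629638672), (44.15407180786133, 60.12876892089844), 10.526758193969727)
tcp [0.50722175 0.25229816 0.1026973 ] jaw deg 10.549544919378551 4.35 0.03520448683523235 [ 0.44337263 -0.28562758 -0.32672864]
ctr (508.9349365234375, 239.76451110839844) (44.30467987060547, 60.62443923950195) axis 99.17705821990967 width + end 36.519792823081744 - end 39.4970394488782 origin [509.33365131 237.2965106 ]
```

The egg hasn't moved at all. In both the wrist and side views the fingertips sit about 28 mm above the reported TCP, so the fingers closed above it. I'll open, go lower in steps and watch the force.

Call:
{"name": "servo_tool", "arguments": {"deltas": [[0.08,0,-0.001,0,0],[0.094,0,-0.001,0,0],[0.094,0,-0.001,0,0],[0.094,0,-0.001,0,0],[0.094,0,-0.001,0,0],[0.094,0,-0.001,-0.03,0],[0.094,0,-0.001,-0.06,0],[0.094,0,-0.001,-0.08,0],[0.094,0,-0.001,-0.085,0],[0.094,0,-0.001,-0.09,0],[0.094,0,-0.001,-0.09,0]]}}

```text
clock: 5.72
position: [0.5078, 0.2514, 0.0132]
eef_rot: [0.996, 0.092, 0.0, -0.001]
contact_force: [0.5, 0.3, -0.8]
grip_width: 0.0941
```

```bash
python3 - <<'E'
from m import *
meas("w5",(180,400,140,330))
im=cv2.imread("pics/w5.png"); b,_=grab("side","side5")
u=proj(cam("side"),ctrl.read_state()["position"]); print(u)
x,y=int(u[0]),int(u[1]); s=cv2.resize(b[y-50:y+50,x-60:x+60],(504,420),interpolation=cv2.INTER_CUBIC)
cv2.imwrite("pics/m5.png",np.hstack([im[:,140:420],s[:,:,::-1]]))
E
```

```text
px (279.40424221426645, 254.8220348770066) (247, 212, 66, 86) xyz [0.5088 0.2403 0.027 ] rect ((508.9991455078125, 239.2906494140625), (45.34669494628906, 63.86958694458008), 10.488590240478516)
tcp [0.50791988 0.25150024 0.01347165] jaw deg 10.546861040487617 5.775 0.09405460088686034 [-0.41665226 -0.08218731 -0.55293339]
ctr (509.0118408203125, 239.01510620117188) (44.94420623779297, 63.918094635009766) axis 99.21106719970703 width + end 38.05390922108519 - end 39.60369686334905 origin [509.41202047 236.54734279]
[257.9745235  170.06586102]
```

View pics/m5.png

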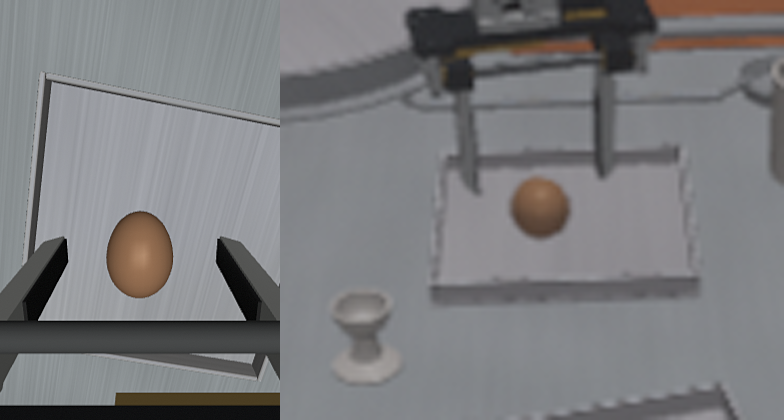

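Two-view check: the tips are at about 39 mm and the egg axis is at 27 mm. I'll lower 20 mm and close to a target below the egg width.

Call:
{"name": "servo_tool", "arguments": {"deltas": [[0.094,0,0,-0.005,0],[0.094,0,0,-0.011,0],[0.094,0,0,-0.016,0],[0.094,0,0,-0.02,0],[0.094,0,0,-0.02,0],[0.06,0,0,-0.02,0],[0.05,0,0,-0.02,0],[0.045,0,0,-0.02,0],[0.04,0,0,-0.02,0],[0.035,0,0,-0.02,0],[0.035,0,0,-0.02,0],[0.035,0,0,-0.02,0]], "force": 3}}

```text
clock: 7.32
position: [0.5078, 0.2515, -0.0065]
eef_rot: [0.996, 0.092, 0.001, -0.001]
contact_force: [-0.7, -0.6, 0.8]
grip_width: 0.0435
```

```bash
python3 m.py w6
```

```text
px (281.90461752258227, 268.30967721558966) (246, 221, 72, 95) xyz [0.5105 0.2404 0.027 ] rect ((510.32196044921875, 239.110595703125), (45.140933990478516, 65.29964447021484), 12.293473243713379)
tcp [ 0.50774931  0.25149875 -0.00649176] jaw deg 10.55144484603735 7.375 0.04329324715885694 [-1.0421675   0.63193308  0.73107719]
ctr (510.764892578125, 238.93931579589844) (45.112953186035156, 65.24542999267578) axis 99.23797798156738 width + end 38.9650149387011 - end 40.651520496917755 origin [511.16623124 236.47174061]
```

Call:
{"name": "servo_tool", "arguments": {"deltas": [[0.035,0,0,0.004,0],[0.035,0,0,0.01,0],[0.035,0,0,0.018,0],[0.035,0,0,0.028,0],[0.035,0,0,0.038,0],[0.035,0,0,0.048,0],[0.035,0,0,0.058,0],[0.035,0,0,0.065,0],[0.035,0,0,0.07,0],[0.035,0,0,0.07,0],[0.035,0,0,0.07,0]]}}

```text
clock: 8.75
position: [0.5075, 0.2514, 0.0632]
eef_rot: [0.996, 0.092, 0.0, -0.001]
contact_force: [0.3, -0.3, -0.9]
grip_width: 0.0436
```

```bash
cat > two.py <<'E'
from w import *
def two(i,box=(180,400,100,330)):
    im,c,k=look(f"w{i}",.09,box)
    b,_=grab("side",f"side{i}"); s=ctrl.read_state()["position"]; x,y=proj(cam("side"),s+[0,0,.03]).astype(int)
    x=min(max(x,60),499); y=min(max(y,50),369)
    s=cv2.resize(b[y-50:y+50,x-60:x+60],(504,420),interpolation=cv2.INTER_CUBIC)
    cv2.imwrite(f"pics/m{i}.png",np.hstack([im[:,140:420],s])[:,:,::-1]); print("crop org",x-60,y-50)
if __name__=="__main__": two(sys.argv[1])
E
python3 two.py 7
```

```text
px (281.93768697091207, 268.05753930367257) (246, 221, 72, 94) xyz [0.5109 0.2372 0.09  ] rect ((510.67724609375, 236.02230834960938), (46.709556579589844, 67.06316375732422), 12.290793418884277)
tcp [0.50743919 0.25138193 0.06307317] jaw deg 10.549406315701205 8.8 0.04352466763109001 [-1.10360958 -0.15629713 -0.10441795]
crop org 196 98
```

View pics/m7.png

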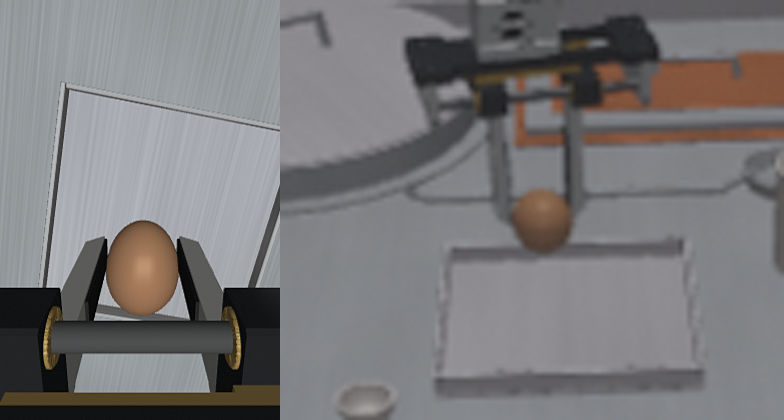

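The egg is held level at 3 N and doesn't swing by itself. I'll tip it about the pads: put the blunt end on the pan's right rim edge and carry the pads in an arc around that edge, so the blunt end goes down. First I need the rim position.

```bash
python3 - <<'E'
from w import *
c=cam("top"); im=cv2.imread("pics/top0.png",0)
for uv in [(103,227),(195,220.5),(199.5,313),(105,320.5)]: print(onplane(c,uv,.02).round(4))
for r in (240,265,290): print(r, im[r,186:212].tolist())
c=cam("wrist"); st=ctrl.read_state(); 
# egg ends along axis with axis height .097
k=eggs(cv2.imread("pics/w7.png")[:,:,::-1].copy(),(180,400,100,330)); P=np.array([onplane(c,p[0],.097)[:2] for p in k])*1000
print(cv2.fitEllipse(P.astype(np.float32)), P[:,1].min(),P[:,1].max(), st["position"])
E
```

```text
[0.6245 0.3402 0.02  ]
[0.6197 0.143  0.02  ]
[0.4228 0.1444 0.02  ]
[0.4264 0.3389 0.02  ]
240 [147, 147, 147, 147, 147, 147, 142, 137, 132, 102, 108, 133, 139, 139, 139, 140, 139, 139, 139, 139, 139, 140, 140, 139, 139, 139]
265 [148, 148, 148, 149, 149, 149, 148, 147, 145, 139, 113, 100, 120, 135, 138, 138, 139, 139, 139, 138, 139, 139, 139, 139, 140, 139]
290 [153, 154, 154, 154, 153, 153, 154, 154, 153, 154, 150, 135, 101, 112, 133, 139, 139, 139, 140, 140, 140, 141, 141, 141, 141, 141]
((510.4060974121094, 239.26101684570312), (44.930419921875, 64.6478042602539), 9.207921981811523) 207.2519878508314 271.943694699416 [0.50744401 0.25139075 0.06309057]
```

Call:
{"name": "servo_tool", "arguments": {"deltas": [[0.035,0,0.01,0,-0.04],[0.035,0,0.03,0,-0.09],[0.035,0,0.055,0,-0.14],[0.035,0,0.08,0,-0.16],[0.035,0,0.105,0,-0.16],[0.035,0,0.125,0,-0.16],[0.035,0,0.137,0,-0.16],[0.035,0,0.141,0,-0.16],[0.035,0,0.141,0,-0.16],[0.035,0,0.141,0,-0.16]]}}

```text
clock: 10.1
position: [0.5075, 0.3918, 0.063]
eef_rot: [1.0, 0.012, 0.0, -0.0]
contact_force: [-0.2, -0.5, -0.1]
grip_width: 0.0435
```

Call:
{"name": "servo_tool", "arguments": {"deltas": [[0.035,0,0,-0.01,0],[0.035,0,0,-0.03,0],[0.035,0,0,-0.045,0],[0.035,0,0,-0.055,0],[0.035,0,0,-0.063,0],[0.035,0,0,-0.069,0],[0.035,0,0,-0.072,0],[0.035,0,0,-0.072,0],[0.035,0,0,-0.072,0]]}}

```text
clock: 11.22
position: [0.5078, 0.392, -0.0085]
eef_rot: [1.0, 0.012, 0.0, -0.001]
contact_force: [0.9, -1.1, -0.7]
grip_width: 0.0434
```

```bash
python3 two.py 8; python3 - <<'E'
from h import *
im=cv2.imread("pics/w8.png",0); print([int(v) for v in im[240:400:4,281]])
c=cam("wrist"); print(proj(c,[.507,.34,.02]),proj(c,[.507,.35,.0245]))
E
```

```text
px (281.9241703153753, 268.1350339488546) (246, 221, 72, 94) xyz [0.508  0.4137 0.09  ] rect ((507.7157287597656, 413.0683288574219), (28.400257110595703, 40.709659576416016), 3.0922348499298096)
tcp [ 0.50782838  0.39201521 -0.00850221] jaw deg 1.348587888048737 11.275 0.04341864366274592 [ 0.19338853  0.04293134 -0.2985783 ]
crop org 197 97
[122, 126, 131, 135, 144, 155, 160, 160, 156, 149, 143, 137, 133, 131, 129, 126, 122, 117, 105, 158, 134, 47, 58, 70, 75, 81, 81, 77, 54, 175, 176, 177, 177, 177, 178, 178, 179, 180, 143, 70]
[277.86792364 319.26934787] [278.09327504 310.36667858]
```

View pics/m8.png

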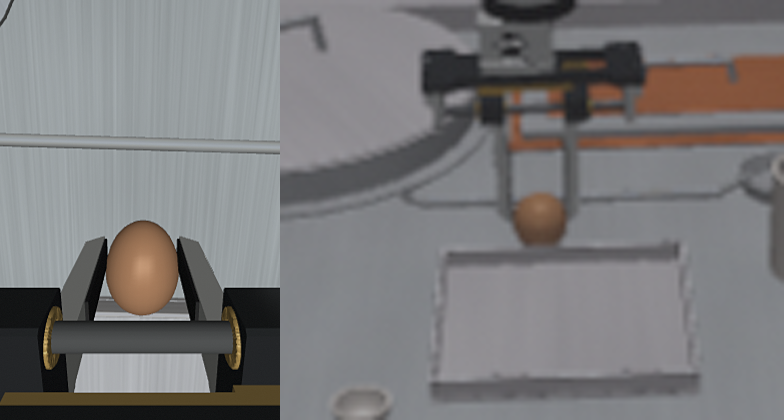

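```bash
python3 - <<'E'
from h import *
im=cv2.imread("pics/w8.png",0); c=cam("wrist")
print([(r,int(im[r,235])) for r in range(285,322)])
for r in (295,298,300,303,312): print(r,onplane(c,(237,r),.02).round(4))
s=cv2.imread("pics/side8.png",0); cs=cam("side")
for u in (310,300): print([(r,int(s[r-0,u-0])) for r in range(150,168)])
print(proj(cs,[.6,.34,.02]),proj(cs,[.507,.34,.02]),proj(cs,[.45,.34,.02]),onplane(cs,(290,157),.02))
E
```

```text
[(285, 13), (286, 8), (287, 9), (288, 13), (289, 10), (290, 10), (291, 10), (292, 8), (293, 10), (294, 9), (295, 11), (296, 10), (297, 11), (298, 12), (299, 13), (300, 10), (301, 10), (302, 6), (303, 10), (304, 10), (305, 4), (306, 9), (307, 7), (308, 5), (309, 0), (310, 0), (311, 15), (312, 66), (313, 117), (314, 168), (315, 184), (316, 171), (317, 178), (318, 190), (319, 197), (320, 142), (321, 11)]
295 [0.4795 0.358  0.02  ]
298 [0.4794 0.3558 0.02  ]
300 [0.4794 0.3543 0.02  ]
303 [0.4794 0.352  0.02  ]
312 [0.4793 0.3451 0.02  ]
[(150, 133), (151, 132), (152, 134), (153, 134), (154, 133), (155, 133), (156, 133), (157, 132), (158, 133), (159, 131), (160, 131), (161, 130), (162, 130), (163, 130), (164, 130), (165, 131), (166, 130), (167, 131)]
[(150, 130), (151, 130), (152, 131), (153, 131), (154, 131), (155, 130), (156, 132), (157, 131), (158, 131), (159, 130), (160, 130), (161, 131), (162, 131), (163, 131), (164, 130), (165, 131), (166, 130), (167, 131)]
[284.58375608 154.37946619] [257.60327026 155.22754739] [241.02217671 155.74874311] [0.61754844 0.32044975 0.02      ]
```

```bash
python3 - <<'E'
from h import *
im=cv2.imread("pics/w8.png",0); c=cam("wrist")
for u in (246,250,314,318): print(u,[int(v) for v in im[280:322,u]])
for r in range(290,320,4): print(r,onplane(c,(280,r),.02)[1].round(4),onplane(c,(280,r),.0)[1].round(4))
s=cv2.imread("pics/side8.png",0)
for u in (243,275): print(u,[(r,int(s[r,u])) for r in range(148,170)])
cs=cam("side"); print([onplane(cs,(260,r),.02)[1].round(3) for r in (153,155,157,159)])
E
```

```text
246 [102, 112, 125, 157, 172, 169, 167, 163, 162, 161, 160, 160, 160, 161, 162, 155, 119, 85, 101, 145, 131, 84, 90, 94, 94, 93, 92, 94, 97, 98, 93, 105, 157, 180, 173, 174, 159, 159, 176, 185, 135, 8]
250 [94, 94, 94, 94, 93, 92, 90, 88, 85, 80, 78, 74, 73, 99, 152, 177, 139, 87, 88, 124, 122, 85, 89, 94, 95, 93, 93, 95, 96, 97, 94, 101, 153, 178, 174, 174, 160, 159, 177, 185, 135, 10]
314 [97, 97, 96, 95, 94, 94, 92, 88, 83, 74, 81, 101, 125, 154, 168, 168, 171, 143, 98, 87, 138, 145, 99, 89, 94, 97, 96, 95, 95, 96, 97, 98, 92, 128, 170, 176, 174, 161, 164, 185, 135, 9]
318 [164, 161, 161, 160, 160, 158, 157, 157, 157, 156, 158, 158, 158, 158, 158, 159, 164, 148, 107, 86, 120, 129, 103, 89, 93, 97, 95, 93, 94, 97, 98, 98, 91, 125, 167, 176, 174, 163, 165, 186, 135, 10]
290 0.3624 0.3505
294 0.3594 0.3472
298 0.3564 0.3439
302 0.3534 0.3405
306 0.3503 0.3371
310 0.3473 0.3337
314 0.3442 0.3303
318 0.341 0.3268
243 [(148, 133), (149, 133), (150, 132), (151, 133), (152, 133), (153, 133), (154, 133), (155, 138), (156, 132), (157, 93), (158, 94), (159, 103), (160, 126), (161, 140), (162, 140), (163, 140), (164, 140), (165, 141), (166, 140), (167, 141), (168, 141), (169, 140)]
275 [(148, 129), (149, 129), (150, 130), (151, 129), (152, 130), (153, 129), (154, 136), (155, 132), (156, 94), (157, 93), (158, 103), (159, 127), (160, 141), (161, 140), (162, 140), (163, 140), (164, 140), (165, 140), (166, 140), (167, 141), (168, 141), (169, 140)]
[np.float64(0.355), np.float64(0.341), np.float64(0.327), np.float64(0.313)]
```

Rim outer edge: side gives y≈0.341 and wrist gives 0.345. The blunt tip is at about 0.350. I'll press on and swing the arc.

Call:
{"name": "servo_tool", "arguments": {"deltas": [[0.035,0,-0.002,0,0],[0.035,0,-0.004,0,0],[0.035,0,-0.006,0,0],[0.035,0,-0.008,0,0],[0.035,0,-0.0095,0,0],[0.035,0,-0.0095,0,0]]}}

```text
clock: 12.08
position: [0.5081, 0.3836, -0.0079]
eef_rot: [1.0, 0.012, 0.001, -0.002]
contact_force: [-0.1, 4.9, 0.2]
grip_width: 0.0442
```

Call:
{"name": "servo_tool", "arguments": {"deltas": [[0.035,0,-0.001,0.004,0],[0.035,0,-0.0025,0.009,0],[0.035,0,-0.004,0.013,0],[0.035,0,-0.0065,0.017,0],[0.035,0,-0.0095,0.0205,0],[0.035,0,-0.013,0.0235,0],[0.035,0,-0.0165,0.026,0],[0.035,0,-0.0205,0.0285,0],[0.035,0,-0.0205,0.0285,0]]}}

```text
clock: 13.2
position: [0.5083, 0.3628, 0.0208]
eef_rot: [1.0, 0.011, 0.001, -0.002]
contact_force: [0.7, -0.0, -0.7]
grip_width: 0.0436
```

```bash
python3 two.py 9
```

```text
px (281.89444618109826, 265.4940085443368) (246, 222, 72, 87) xyz [0.5087 0.371  0.09  ] rect ((508.53277587890625, 370.3126220703125), (35.80039978027344, 47.194854736328125), 1.2424414157867432)
tcp [0.50821891 0.36295839 0.02065048] jaw deg 1.318846758094792 13.25 0.043019242357330297 [-0.4542949   1.15318332 -0.02709189]
crop org 197 94
```

View pics/m9.png

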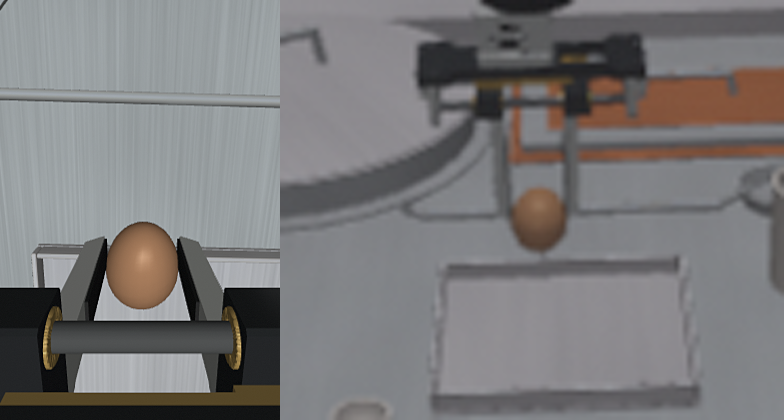

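It rotated about 20° before the contact slipped. Repeating with more press: the blunt end is now below the pad axis, so pressing on the wall turns it the right way.

Call:
{"name": "servo_tool", "arguments": {"deltas": [[0.035,0,0.016,0,0],[0.035,0,0.03,-0.008,0],[0.035,0,0.03,-0.018,0],[0.035,0,0.03,-0.0255,0],[0.035,0,0.025,-0.026,0],[0.035,0,0.0215,-0.026,0],[0.035,0,0.0195,-0.026,0],[0.035,0,0.018,-0.026,0],[0.035,0,0.017,-0.026,0]]}}

```text
clock: 14.42
position: [0.5085, 0.3812, -0.0047]
eef_rot: [1.0, 0.011, 0.002, -0.003]
contact_force: [-3.1, 6.0, 2.7]
grip_width: 0.0441
```

Call:
{"name": "servo_tool", "arguments": {"deltas": [[0.035,0,-0.001,0.002,0],[0.035,0,-0.0025,0.004,0],[0.035,0,-0.004,0.006,0],[0.035,0,-0.0055,0.008,0],[0.035,0,-0.007,0.01,0],[0.035,0,-0.0085,0.012,0],[0.035,0,-0.01,0.0135,0],[0.035,0,-0.0115,0.015,0],[0.035,0,-0.0115,0.015,0]]}}

```text
clock: 15.55
position: [0.5088, 0.3695, 0.0105]
eef_rot: [1.0, 0.011, 0.002, -0.003]
contact_force: [-1.0, 2.4, 2.9]
grip_width: 0.0446
```

```bash
cat > ang.py <<'E'
from w import *
# tilt of the egg from apparent length/width (wrist) and the same from the side camera; nominal a=30,b=23
def tilt(name):
    for n in("wrist","side"):
        im,c=grab(n,name+n); p=ctrl.read_state()["position"]+np.array([0,-.01,.033])
        u=proj(c,p).astype(int); w=(110,90) if n=="wrist" else (14,16)
        if n=="wrist": box=(180,400,150,330)
        else: box=(u[0]-20,u[0]+20,u[1]-22,u[1]+22)
        k=eggs(im,box); (cx,cy),s,a=cv2.fitEllipse(k); d=ray(c,(cx,cy))[1]; x,y,W,H=cv2.boundingRect(k)
        v=np.degrees(np.arctan2(-d[2],-d[1])) if n=="wrist" else np.degrees(np.arctan2(d[2],d[1]))
        r=H/W*23; ca=(r*r-529)/371; print(n,(cx,cy),np.round(s,1),round(a,1),W,H,"view el",v.round(1),"|angle axis-to-image|",np.degrees(np.arccos(np.sqrt(np.clip(ca,0,1)))).round(1))
    s=ctrl.read_state(); print(s["position"],s["clock"],s["grip_width"],s["contact_force"].round(1) if hasattr(s["contact_force"],"round") else s["contact_force"])
if __name__=="__main__": tilt(sys.argv[1])
E
python3 ang.py a10
```

```text
wrist (282.25634765625, 260.75274658203125) [71.  72.8] 163.0 73 74 view el 64.8 |angle axis-to-image| 78.6
side (258.4961242675781, 146.69415283203125) [11.1 13.7] 3.4 12 14 view el -27.9 |angle axis-to-image| 44.1
[0.50873339 0.3696427  0.01039364] 15.65 0.04393715067610911 [-0.1  2.8  2.5]
```

Tilt is about 60–65° now, since the wrist view shows a round egg. I'll continue the arc.

Call:
{"name": "servo_tool", "arguments": {"deltas": [[0.035,0,-0.002,0.0018,0],[0.035,0,-0.004,0.0034,0],[0.035,0,-0.006,0.0045,0],[0.035,0,-0.008,0.0055,0],[0.035,0,-0.01,0.0063,0],[0.035,0,-0.012,0.007,0],[0.035,0,-0.014,0.0075,0],[0.035,0,-0.015,0.0075,0],[0.035,0,-0.015,0.0075,0]]}}

```text
clock: 16.77
position: [0.5087, 0.3545, 0.0179]
eef_rot: [1.0, 0.011, 0.002, -0.003]
contact_force: [-0.1, 1.1, 0.2]
grip_width: 0.0444
```

```bash
python3 ang.py a11; python3 two.py 11
```

```text
wrist (282.2398986816406, 259.76165771484375) [70.9 84.4] 172.5 73 85 view el 65.0 |angle axis-to-image| 44.6
side (258.4901428222656, 146.96080017089844) [11.1 12.6] 179.0 12 13 view el -27.9 |angle axis-to-image| 60.2
[0.50863253 0.35460487 0.01781816] 16.875 0.04430211632391405 [ 0.9 -0.1  0.4]
px (282.2444965203806, 259.7771268285755) (246, 218, 73, 85) xyz [0.509  0.3671 0.09  ] rect ((509.0915832519531, 366.07672119140625), (34.81826400756836, 44.97035598754883), 5.371127605438232)
tcp [0.50864878 0.35462131 0.01782302] jaw deg 1.285375751433706 16.925 0.044036395991345824 [ 0.58720753  0.34749033 -0.17663425]
crop org 197 96
```

View pics/m11.png

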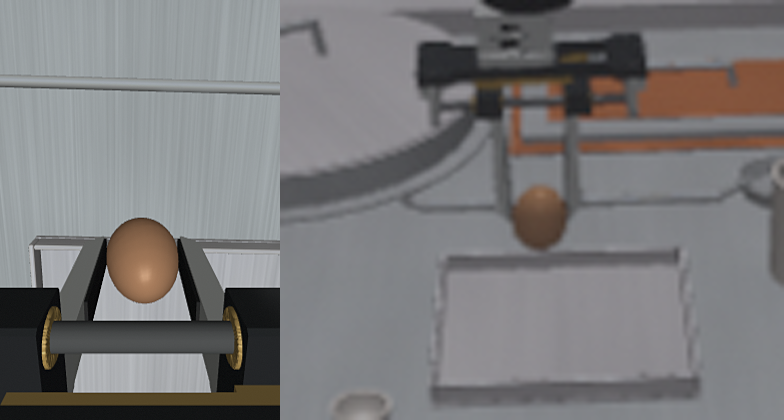

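```bash
python3 - <<'E'
from w import *
for f in ("w8","w9","a10wrist","a11wrist"):
    im=cv2.imread(f"pics/{f}.png")[:,:,::-1].copy(); k=eggs(im,(180,400,150,330)); m=np.zeros(im.shape[:2],np.uint8); cv2.drawContours(m,[k],-1,1,-1)
    y=np.where(m.any(1))[0]; H=len(y); w=m.sum(1)[y]; print(f,H,[int(w[int(q*(H-1))]) for q in (.05,.1,.2,.3,.5,.7,.8,.9,.95)])
E
```

```text
w8 94 [30, 42, 56, 64, 72, 68, 61, 48, 36]
w9 87 [30, 41, 56, 64, 72, 68, 60, 46, 36]
a10wrist 74 [29, 42, 56, 65, 73, 66, 58, 46, 34]
a11wrist 85 [33, 44, 58, 67, 72, 66, 58, 44, 35]
```

Cues (side shape and asymmetry) suggest about 110°, so it's over-rotated. I'll push the low blunt end against the inside of the same wall to turn it back about 20°.

Call:
{"name": "servo_tool", "arguments": {"deltas": [[0.035,0,0,0.012,0],[0.035,0,-0.01,0.025,0],[0.035,0,-0.03,0.025,0],[0.035,0,-0.05,0.025,0],[0.035,0,-0.065,0.018,0],[0.035,0,-0.065,0.005,0],[0.035,0,-0.065,-0.007,0],[0.035,0,-0.065,-0.009,0],[0.035,0,-0.06,-0.009,0],[0.035,0,-0.052,-0.009,0],[0.035,0,-0.046,-0.009,0],[0.035,0,-0.042,-0.009,0]]}}

```text
clock: 18.48
position: [0.5088, 0.3134, 0.0091]
eef_rot: [1.0, 0.012, 0.002, -0.003]
contact_force: [-0.4, 0.2, -0.3]
grip_width: 0.0442
```

Call:
{"name": "servo_tool", "arguments": {"deltas": [[0.035,0,0.002,0,0],[0.035,0,0.004,0,0],[0.035,0,0.006,0,0],[0.035,0,0.008,0,0],[0.035,0,0.008,0,0]]}}

```text
clock: 19.1
position: [0.5088, 0.3214, 0.0091]
eef_rot: [1.0, 0.012, 0.002, -0.003]
contact_force: [0.7, 0.5, -0.5]
grip_width: 0.0442
```

```bash
python3 ang.py a12
```

```text
wrist (282.1563415527344, 259.92169189453125) [70.8 83.8] 172.2 72 85 view el 65.0 |angle axis-to-image| 41.5
side (258.5481872558594, 153.6746063232422) [11.1 11.9] 4.1 12 12 view el -28.7 |angle axis-to-image| 90.0
[0.50877591 0.32133857 0.00909068] 19.2 0.044476944725156176 [ 0.7  0.3 -0.9]
```

```bash
python3 - <<'E'
from w import *
im=cv2.imread("pics/a12wrist.png"); c=cam("wrist")
for z in (.03,.035,.04): print(z,onplane(c,(282.2,259.9),z).round(4))
b=cv2.imread("pics/a12side.png"); t,_=grab("top","top12"); u=proj(cam("top"),ctrl.read_state()["position"]+[0,0,.035]).astype(int)
A=cv2.resize(im[190:390,180:390],(420,400)); B=cv2.resize(b[130:180,230:290],(380,317),interpolation=cv2.INTER_CUBIC)
C=np.zeros((400,800,3),np.uint8); C[:,:420]=A; C[:317,420:]=B; cv2.imwrite("pics/m12.png",C)
g=cv2.cvtColor(im,cv2.COLOR_BGR2GRAY)
for u in (60,70,430,436): print(u,[int(v) for v in g[190:300:2,u]])
E
```

```text
0.03 [0.5099 0.3098 0.03  ]
0.035 [0.5098 0.3122 0.035 ]
0.04 [0.5098 0.3145 0.04  ]
60 [152, 150, 151, 152, 152, 153, 155, 157, 158, 160, 161, 162, 163, 163, 161, 160, 158, 157, 157, 156, 157, 157, 157, 159, 159, 160, 160, 161, 162, 161, 161, 159, 157, 156, 154, 152, 152, 154, 155, 157, 158, 158, 159, 159, 159, 159, 159, 159, 160, 161, 160, 158, 156, 155, 156]
70 [155, 156, 158, 160, 162, 164, 164, 163, 160, 159, 159, 157, 157, 157, 156, 155, 155, 155, 155, 158, 161, 163, 165, 164, 165, 164, 163, 161, 158, 155, 152, 154, 156, 158, 159, 159, 160, 161, 161, 162, 162, 163, 163, 162, 161, 159, 160, 159, 159, 160, 160, 160, 161, 161, 160]
430 [157, 159, 159, 159, 160, 160, 128, 117, 92, 87, 171, 175, 131, 169, 167, 168, 170, 171, 171, 173, 174, 175, 176, 179, 179, 178, 176, 175, 173, 172, 170, 171, 172, 174, 176, 182, 186, 172, 144, 100, 76, 73, 66, 64, 66, 68, 70, 70, 75, 27, 31, 31, 29, 30, 30]
436 [159, 161, 161, 160, 159, 159, 135, 118, 93, 88, 166, 175, 135, 174, 173, 175, 178, 181, 186, 172, 143, 99, 72, 70, 64, 63, 65, 66, 68, 69, 69, 69, 67, 69, 69, 68, 69, 68, 69, 68, 69, 70, 71, 71, 71, 70, 69, 69, 73, 22, 28, 28, 28, 26, 28]
```

View pics/m12.png

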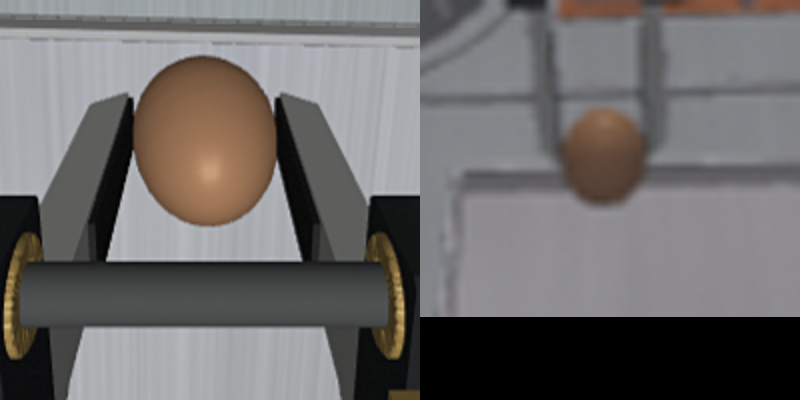

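The blunt flank is still about 3 mm short of the wall, and the highlight and shape fit an egg leaning past vertical. Pushing on 11 mm.

Call:
{"name": "servo_tool", "arguments": {"deltas": [[0.035,0,0.002,0,0],[0.035,0,0.004,0,0],[0.035,0,0.006,0,0],[0.035,0,0.008,0,0],[0.035,0,0.0095,0,0],[0.035,0,0.011,0,0],[0.035,0,0.011,0,0]]}}

```text
clock: 20.12
position: [0.5093, 0.3324, 0.0095]
eef_rot: [1.0, 0.012, 0.002, -0.003]
contact_force: [-1.2, -3.0, 4.1]
grip_width: 0.0441
```

```bash
python3 ang.py a13
```

```text
wrist (282.2996826171875, 264.3370056152344) [71.2 81.6] 170.4 73 82 view el 64.2 |angle axis-to-image| 52.3
side (258.6042785644531, 152.3739776611328) [10.6 13.3] 10.1 12 14 view el -28.6 |angle axis-to-image| 44.1
[0.50924334 0.33233827 0.00944513] 20.225 0.044069887106077774 [ 0.6 -4.6  3.7]
```

Call:
{"name": "servo_tool", "arguments": {"deltas": [[0.035,0,-0.006,0,0],[0.035,0,-0.006,-0.0045,0],[0.035,0,-0.003,-0.0045,0],[0.035,0,0,-0.0045,0],[0.035,0,0.002,-0.0035,0],[0.035,0,0.004,-0.0015,0],[0.035,0,0.0055,0.001,0],[0.035,0,0.007,0.0035,0],[0.035,0,0.0085,0.006,0],[0.035,0,0.0085,0.006,0]]}}

```text
clock: 21.48
position: [0.5094, 0.3411, 0.0157]
eef_rot: [1.0, 0.012, 0.003, -0.003]
contact_force: [0.2, 0.1, 0.3]
grip_width: 0.0433
```

```bash
python3 ang.py a14
```

```text
wrist (281.76513671875, 268.82818603515625) [71.2 75.9] 168.2 72 77 view el 63.4 |angle axis-to-image| 63.1
side (258.6002502441406, 149.1492919921875) [10.9 14.2] 178.4 12 15 view el -28.2 |angle axis-to-image| 26.4
[0.50918111 0.3408655  0.01539669] 21.575 0.04317712551955675 [ 0.4  0.1 -0.2]
```

The egg now reads upright: wrist gives 89°, side gives 88°. I'll lift and carry it slowly toward the cup.

Call:
{"name": "servo_tool", "arguments": {"deltas": [[0.035,0,0,0.01,0],[0.035,0,0,0.03,0],[0.035,0,-0.01,0.055,0],[0.035,0.003,-0.03,0.08,0],[0.035,0.006,-0.055,0.1,0],[0.035,0.01,-0.085,0.11,0],[0.035,0.015,-0.12,0.115,0],[0.035,0.02,-0.155,0.115,0],[0.035,0.025,-0.19,0.115,0],[0.035,0.03,-0.225,0.115,0],[0.035,0.034,-0.26,0.115,0],[0.035,0.038,-0.295,0.115,0]]}}

```text
clock: 23.08
position: [0.5478, 0.0446, 0.1323]
eef_rot: [1.0, 0.011, 0.004, -0.003]
contact_force: [0.1, -0.1, -0.5]
grip_width: 0.0434
```

Call:
{"name": "servo_tool", "arguments": {"deltas": [[0.035,0.004,-0.035,0,0],[0.035,0.008,-0.07,0,0],[0.035,0.012,-0.105,0,0],[0.035,0.016,-0.135,0,0],[0.035,0.02,-0.16,0,0],[0.035,0.024,-0.18,0,0],[0.035,0.027,-0.192,0,0],[0.035,0.027,-0.196,0,0],[0.035,0.027,-0.196,0,0]]}}

```text
clock: 24.2
position: [0.5748, -0.151, 0.1323]
eef_rot: [1.0, 0.012, 0.004, -0.003]
contact_force: [0.1, 0.1, -1.4]
grip_width: 0.043
```

```bash
cat > cup.py <<'E'
from w import *
def rimfit(im,box,th):
    x0,x1,y0,y1=box; g=cv2.cvtColor(im,cv2.COLOR_RGB2GRAY)[y0:y1,x0:x1]
    m=(g>th).astype(np.uint8); k=max(cv2.findContours(m,cv2.RETR_EXTERNAL,cv2.CHAIN_APPROX_NONE)[0],key=cv2.contourArea)
    return g,m,k.reshape(-1,2)+[x0,y0]
E
python3 - <<'E'
from cup import *
for n,box in (("top",(335,372,203,243)),("side",(270,305,235,270))):
    im=cv2.imread(f"pics/{n}0.png")[:,:,::-1].copy(); g=cv2.cvtColor(im,cv2.COLOR_RGB2GRAY)
    x0,x1,y0,y1=box; print(n,box)
    for r in range(y0,y1): print(r,' '.join(f"{v:3d}" for v in g[r,x0:x1]))
E
python3 ang.py a15
```

```text
top (335, 372, 203, 243)
203 142 142 141 139 137 137 137 140 142 141 139 137 141 148 149 147 145 145 147 149 147 143 143 143 142 142 142 143 143 142 148 150 150 150 150 150 150
204 140 141 143 140 136 134 133 141 148 150 148 147 149 151 152 151 151 151 151 151 149 148 148 146 144 145 146 147 147 147 149 150 149 150 150 150 150
205 138 141 148 149 148 147 147 149 152 152 152 152 152 151 151 151 151 151 151 151 150 151 150 149 149 149 150 150 149 150 150 150 150 151 151 151 152
206 148 150 152 153 153 153 152 152 152 152 152 152 152 151 152 151 151 151 151 151 151 151 150 150 150 150 150 150 150 151 151 151 152 152 152 153 153
207 153 153 153 153 153 152 152 152 151 152 152 152 152 151 151 152 152 152 151 151 150 151 151 150 151 151 151 151 151 152 153 153 153 153 153 153 153
208 153 152 152 152 151 152 151 152 151 152 152 152 152 151 151 151 151 151 151 151 151 151 151 151 152 152 153 153 153 153 153 153 153 153 152 152 152
209 152 152 152 151 151 151 152 151 152 152 151 152 152 151 151 152 151 151 151 151 151 152 152 153 153 154 154 154 153 154 152 153 152 152 151 151 151
210 151 151
[... 9667 characters left out ...]
143 143 143 143 144 142 139 130 126 123 123 123 126 129 131 138 141 140 142 143 142 143 144 143 145 146 145 143 142
268 143 141 141 141 142 142 142 143 142 142 143 143 143 143 143 142 142 142 143 143 142 142 141 140 141 143 143 142 143 143 143 144 145 144 142
269 144 142 141 141 142 142 142 142 142 143 143 144 143 143 142 143 141 142 142 142 144 142 142 141 140 142 143 142 143 143 143 144 145 145 143
wrist (281.784423828125, 268.7767333984375) [71.2 75.9] 168.0 72 77 view el 63.4 |angle axis-to-image| 63.1
side (284.6048889160156, 204.11227416992188) [16.7 20.9] 5.3 18 22 view el -35.3 |angle axis-to-image| 33.0
[ 0.5747263  -0.15070141  0.13218212] 24.3 0.043485478405799846 [ 0.   0.6 -0.5]
```

```bash
python3 - <<'E'
from w import *
t,s,w=cam("top"),cam("side"),cam("wrist")
print("cup rim",tri(t,(354.3,220.8),s,(286.2,245)), onplane(t,(354.3,220.8),.067),onplane(s,(286.2,245),.067))
e,g=tri(s,(284.6,204.1),w,(281.8,268.8)); print("egg mid",e,g)
im,_=grab("side","s16"); k=eggs(im,(264,305,180,228)); x,y,W,H=cv2.boundingRect(k); print("egg box",x,y,W,H)
K=k.reshape(-1,2); 
for r in range(y,y+H,3): q=K[K[:,1]==r][:,0]; print(r,q.min(),q.max())
P=ctrl.read_state()["position"]; print(P,e-P)
E
```

```text
cup rim (array([ 0.57725126, -0.19157961,  0.06423933]), np.float64(0.0015223246681169383)) [ 0.57587937 -0.19124753  0.067     ] [ 0.57784587 -0.19454924  0.067     ]
egg mid [ 0.57587403 -0.16255825  0.16549686] 0.0007988525497457778
egg box 276 194 18 22
194 282 288
197 279 291
200 277 293
203 276 293
206 276 293
209 277 292
212 279 289
215 284 286
[ 0.57475733 -0.15073467  0.13222777] [ 0.0011167  -0.01182358  0.03326909]
```

Wrist and side are nearly symmetric about this tilt, so "90°" could also be about 35°. I'll turn the tool to get an unambiguous lateral view from the side camera.

```bash
python3 -c "
from h import *
print(np.round(ctrl.read_state()['joint_pos'],2))"
```

```text
[-0.45  0.16  1.74  0.01  1.24 -0.48]
```

Call:
{"name": "servo_tool", "arguments": {"deltas": [[0.035,0,0,0,0.17],[0.035,0,0,0,0.34],[0.035,0,0,0,0.51],[0.035,0,0,0,0.68],[0.035,0,0,0,0.85],[0.035,0,0,0,1.02],[0.035,0,0,0,1.19],[0.035,0,0,0,1.36],[0.035,0,0,0,1.53],[0.035,0,0,0,1.55],[0.035,0,0,0,1.55]]}}

```text
clock: 25.72
position: [0.5747, -0.1504, 0.1322]
eef_rot: [0.707, 0.708, 0.0, -0.005]
contact_force: [0.2, 0.3, -0.6]
grip_width: 0.0432
```

```bash
python3 - <<'E'
from w import *
s,c=grab("side","s17"); p=ctrl.read_state(); print(p["position"],np.round(p["joint_pos"],2),p["clock"])
u=proj(c,p["position"]+np.array([0,0,.033])).astype(int); x,y=u
k=eggs(s,(x-30,x+30,y-30,y+30)); print(cv2.fitEllipse(k),cv2.boundingRect(k))
cv2.imwrite("pics/m17.png",cv2.resize(s[y-30:y+40,x-40:x+40][:,:,::-1],(640,560),interpolation=cv2.INTER_CUBIC))
E
```

```text
[ 0.57474927 -0.15051093  0.13222384] [-0.45  0.16  1.73  0.    1.25 -2.02] 25.775
((293.08099365234375, 201.530029296875), (7.503227710723877, 20.345394134521484), 178.7046356201172) (290, 192, 8, 20)
```

View pics/m17.png

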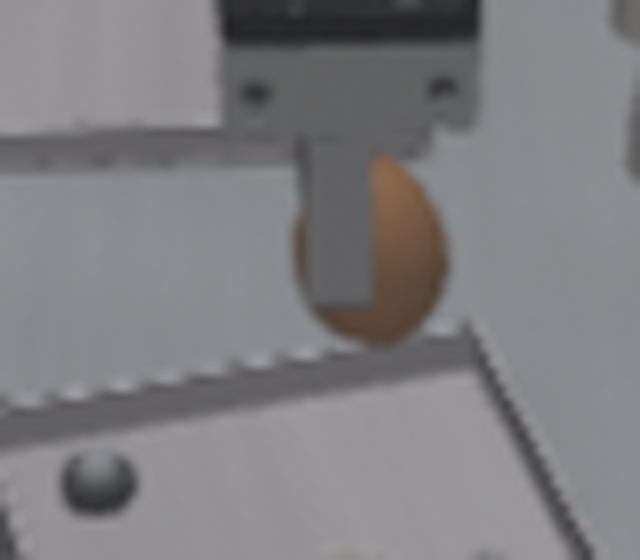

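The lateral view clearly shows the egg essentially upright: bottom (380,347), widest (295–447, 255), tapering upward. I'll fit the visible outline for residual lean and offset.

```bash
python3 - <<'E'
from w import *
s=cv2.imread("pics/s17.png"); c=cam("side"); p=ctrl.read_state()["position"]
u=proj(c,p+np.array([0,0,.033])).astype(int); x,y=u; f=8
z=cv2.resize(s[y-30:y+40,x-40:x+40],(640,560),interpolation=cv2.INTER_CUBIC)
h=cv2.cvtColor(z,cv2.COLOR_BGR2HSV); m=cv2.inRange(h,(0,60,30),(25,255,255)); m[:140]=0; m[360:]=0
P=[]
for r in range(158,350,4):
    q=np.where(m[r])[0]
    if len(q)==0: continue
    if q.max()>385: P.append((q.max(),r))
    if q.min()<303: P.append((q.min(),r))
for cc in range(376,420,6):
    q=np.where(m[:,cc])[0]; P.append((cc,q.max())); P.append((cc,q.min()))
P=np.array(P,np.float32); e=cv2.fitEllipse(P); print(len(P),e)
cx,cy=e[0]; U=((cx+.5)/f-.5+x-40,(cy+.5)/f-.5+y-30); print("px",U)
d=ray(c,U)[1]; print("axis ratio",e[1][1]/e[1][0])
# intersection with the plane through known x/y range
for Y in (-.16,-.15,-.14):
    t,dd=ray(c,U); print(Y,(t+dd*(Y-t[1])/dd[1]).round(4))
E
```

```text
68 ((370.3359375, 246.8931427001953), (141.7425994873047, 187.3809356689453), 168.9717254638672)
px (np.float64(288.8544921875), np.float64(201.4241428375244))
axis ratio 1.321980380963228
-0.16 [ 0.5864 -0.16    0.171 ]
-0.15 [ 0.587 -0.15   0.164]
-0.14 [ 0.5875 -0.14    0.157 ]
```

Lean is about 9°, and the egg's middle is at (0.587, −0.150, 0.165), which agrees with the prediction from the earlier grip. Moving over the cup axis and down to just above seating.

Call:
{"name": "servo_tool", "arguments": {"deltas": [[0.035,-0.003,-0.012,0,0],[0.035,-0.007,-0.027,0,0],[0.035,-0.01,-0.038,0,0],[0.035,-0.011,-0.0425,-0.005,0],[0.035,-0.011,-0.0425,-0.02,0],[0.035,-0.011,-0.0425,-0.037,0],[0.035,-0.011,-0.0425,-0.052,0],[0.035,-0.011,-0.0425,-0.061,0],[0.035,-0.011,-0.0425,-0.066,0],[0.035,-0.011,-0.0425,-0.066,0]]}}

```text
clock: 27.02
position: [0.5637, -0.1929, 0.066]
eef_rot: [0.707, 0.708, 0.0, -0.005]
contact_force: [-0.2, 0.1, -1.1]
grip_width: 0.0429
```

```bash
python3 - <<'E'
from w import *
s,c=grab("side","s18"); p=ctrl.read_state(); P=p["position"]; print(P,p["clock"],p["contact_force"])
x,y=proj(c,P+np.array([0,0,.02])).astype(int); print(x,y)
cv2.imwrite("pics/m18.png",cv2.resize(s[y-35:y+35,x-40:x+40][:,:,::-1],(640,560),interpolation=cv2.INTER_CUBIC))
E
```

```text
[ 0.56398533 -0.1930867   0.06648475] 27.075 [ 0.06650132  0.18711989 -0.25109439]
280 238
```

View pics/m18.png

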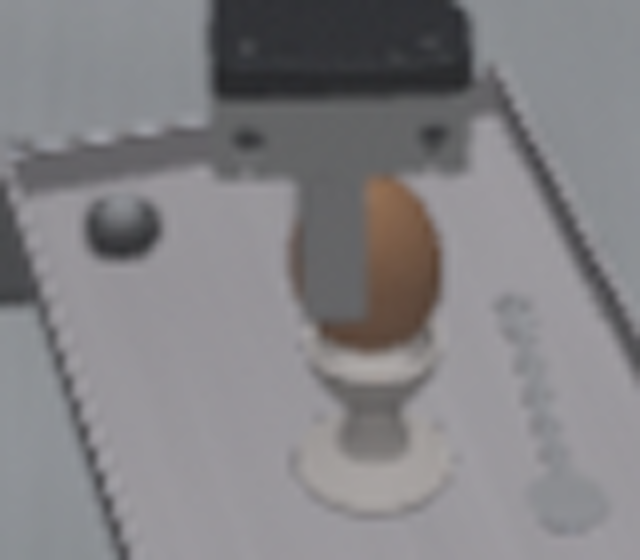

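The egg's bottom (378,350) is centred over the cup rim (~373). Lowering gently until it seats.

Call:
{"name": "servo_tool", "arguments": {"deltas": [[0.035,0,0,-0.002,0],[0.035,0,0,-0.004,0],[0.035,0,0,-0.006,0],[0.035,0,0,-0.008,0],[0.035,0,0,-0.0095,0],[0.035,0,0,-0.0095,0]]}}

```text
clock: 27.82
position: [0.564, -0.193, 0.0569]
eef_rot: [0.707, 0.708, 0.0, -0.005]
contact_force: [0.9, 0.0, -0.6]
grip_width: 0.0432
```

Call:
{"name": "servo_tool", "arguments": {"deltas": [[0.035,0,0,-0.0007,0],[0.035,0,0,-0.0015,0],[0.035,0,0,-0.0022,0],[0.035,0,0,-0.003,0],[0.035,0,0,-0.003,0]]}}

```text
clock: 28.45
position: [0.5642, -0.1931, 0.0541]
eef_rot: [0.707, 0.708, 0.0, -0.004]
contact_force: [0.3, 1.8, 0.6]
grip_width: 0.0429
```

Call:
{"name": "servo_tool", "arguments": {"deltas": [[0.035,0,0,-0.0008,0],[0.035,0,0,-0.0016,0],[0.035,0,0,-0.0016,0]]}}

```text
clock: 28.82
position: [0.5646, -0.1929, 0.053]
eef_rot: [0.707, 0.708, 0.001, -0.004]
contact_force: [-0.8, 2.6, 6.2]
grip_width: 0.0435
```

```bash
python3 -c "
from h import *
for i in range(6):
    s=ctrl.read_state(); print(np.round(s['contact_force'],1),s['grip_width'],s['clock']); 
    if i<5: optics.grab_frame('top')
"
```

```text
[-0.8  2.6  6.2] 0.04349638694432729 28.825
[-0.3  2.5  5.1] 0.04347369557137217 28.875
[-0.1  2.9  5.2] 0.04348637669864064 28.925
[0.2 2.2 4.3] 0.04343326510666756 28.975
[0.4 1.7 4.3] 0.04350291166514502 29.025
[-0.   2.1  5.3] 0.043450563112137984 29.075
```

Seated with about 5 N down. I'll take out the lean with a small +x shift while it's seated, relieve the press, and look.

Call:
{"name": "servo_tool", "arguments": {"deltas": [[0.035,0.001,0,0,0],[0.035,0.002,0,0,0],[0.035,0.003,0,0,0],[0.035,0.004,0,0,0],[0.035,0.004,0,0.0007,0],[0.035,0.004,0,0.0012,0]]}}

```text
clock: 29.82
position: [0.5681, -0.1929, 0.0535]
eef_rot: [0.707, 0.708, 0.001, -0.005]
contact_force: [0.1, 0.7, 0.3]
grip_width: 0.0434
```

```bash
cat > lat.py <<'E'
from w import *
def lat(name,fing=True):
    s,c=grab("side",name); p=ctrl.read_state(); print(p["position"],p["clock"],np.round(p["contact_force"],1),p["grip_width"])
    x,y=288,236; f=8; z=cv2.resize(s[y-35:y+35,x-40:x+40][:,:,::-1],(640,560),interpolation=cv2.INTER_CUBIC); cv2.imwrite(f"pics/{name}z.png",z)
    h=cv2.cvtColor(z,cv2.COLOR_BGR2HSV); m=cv2.inRange(h,(0,60,30),(25,255,255)); m=cv2.morphologyEx(m,cv2.MORPH_OPEN,np.ones((5,5)))
    for r in range(80,400,20):
        q=np.where(m[r])[0]
        if len(q): print(r,q.min(),q.max(),len(q),end=" | ")
    q=np.where(m.any(1))[0]; print("\nrows",q.min(),q.max()); return m
if __name__=="__main__": lat(sys.argv[1])
E
python3 lat.py s19
```

```text
[ 0.56808391 -0.19286694  0.05356307] 29.875 [-0.2 -0.1  0.1] 0.04345472391765144
240 319 361 43 | 260 319 376 58 | 280 320 383 64 | 300 321 387 67 | 320 321 388 68 | 340 322 383 62 | 360 321 375 55 | 380 281 356 76 | 
rows 229 390
```

View pics/s19z.png

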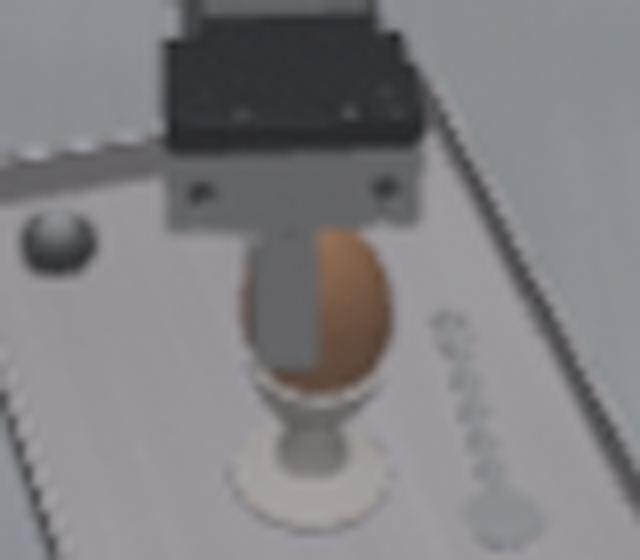

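The egg sits in the cup and looks upright (centre x≈318, rim ≈317). Releasing, then lifting straight up.

Call:
{"name": "servo_tool", "arguments": {"deltas": [[0.045,0,0,0,0],[0.047,0,0,0,0],[0.05,0,0,0,0],[0.055,0,0,0,0],[0.065,0,0,0,0],[0.075,0,0,0,0],[0.075,0,0,0.005,0],[0.075,0,0,0.02,0],[0.075,0,0,0.045,0],[0.075,0,0,0.07,0],[0.075,0,0,0.08,0],[0.075,0,0,0.08,0]]}}

```text
clock: 31.38
position: [0.5686, -0.1932, 0.1347]
eef_rot: [0.707, 0.708, 0.001, -0.004]
contact_force: [0.3, 0.5, 0.1]
grip_width: 0.075
```

```bash
python3 lat.py s20; python3 - <<'E'
from w import *
s=cv2.imread("pics/s20.png")[:,:,::-1].copy(); k=eggs(s,(262,312,205,262)); print("side",cv2.fitEllipse(k),cv2.boundingRect(k))
im,c=grab("wrist","w20"); 
try:
  k=eggs(im,(150,420,150,330)); print("wrist",cv2.fitEllipse(k),cv2.boundingRect(k)); e,g=tri(cam("side"),cv2.fitEllipse(eggs(s,(262,312,205,262)))[0],c,cv2.fitEllipse(k)[0]); print(e,g)
except Exception as ex: print(ex)
a=cv2.imread("pics/s20z.png"); b=cv2.resize(im[100:380,170:400][:,:,::-1],(330,400)); C=np.zeros((412,800,3),np.uint8); C[:,:470]=cv2.resize(a,(470,412)); C[:400,470:]=b; cv2.imwrite("pics/m20.png",C)
E
```

```text
[ 0.56796607 -0.19277196  0.13347562] 31.425 [-0.4 -0.3  0.4] 0.07464157700062896
220 273 338 66 | 240 255 359 105 | 260 245 372 128 | 280 241 377 137 | 300 240 382 143 | 320 242 381 140 | 340 248 376 129 | 360 259 366 108 | 380 286 340 55 | 
rows 209 384
side ((286.2945861816406, 237.38375854492188), (15.608152389526367, 19.484905242919922), 174.26412963867188) (278, 228, 17, 20)
wrist ((284.8420715332031, 224.8573760986328), (49.80140686035156, 51.34358215332031), 136.2206268310547) (260, 200, 51, 51)
[ 0.57814218 -0.18983286  0.08673395] 0.0006149578634758177
```

View pics/m20.png

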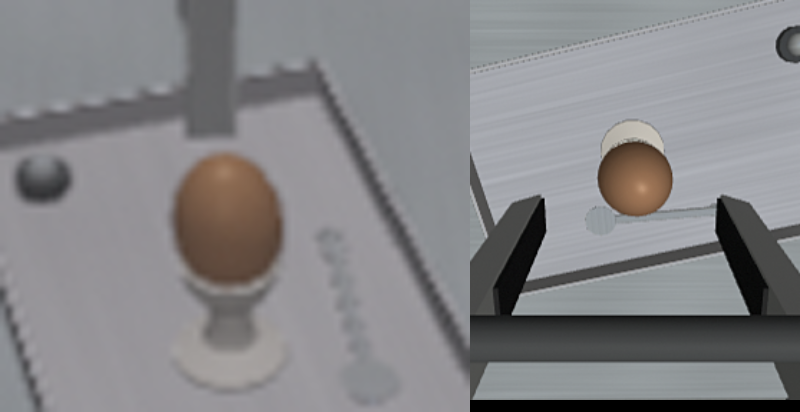

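The egg stands upright, pointed end up, free in the cup. Its middle is at z=0.0867 (0.0865 expected) and the lean is about 5°. Next I go behind the free corner with the fingers nearly shut and the jaw along the leaf's long side.

Call:
{"name": "servo_tool", "arguments": {"deltas": [[0.05,-0.01,-0.01,0.02,-0.17],[0.03,-0.025,-0.03,0.03,-0.34],[0.02,-0.04,-0.055,0.03,-0.51],[0.02,-0.055,-0.08,0.03,-0.68],[0.02,-0.068,-0.105,0.03,-0.85],[0.02,-0.075,-0.12,0.03,-1.02],[0.02,-0.075,-0.12,0.03,-1.19],[0.02,-0.075,-0.12,0.03,-1.36],[0.02,-0.075,-0.12,0.03,-1.53],[0.02,-0.075,-0.12,0.03,-1.7],[0.02,-0.075,-0.12,0.03,-1.87],[0.02,-0.075,-0.12,0.03,-2.04]]}}

```text
clock: 32.98
position: [0.4919, -0.312, 0.1612]
eef_rot: [0.972, -0.235, 0.004, -0.003]
contact_force: [-0.7, -0.4, -0.4]
grip_width: 0.0198
```

Call:
{"name": "servo_tool", "arguments": {"deltas": [[0.02,0,0,0,-0.17],[0.02,0,0,0,-0.34],[0.02,0,0,0,-0.51],[0.02,0,0,-0.02,-0.68],[0.02,0,0,-0.05,-0.82],[0.02,0,0,-0.08,-0.865],[0.02,0,0,-0.1,-0.865],[0.02,0,0,-0.1,-0.865]]}}

```text
clock: 33.98
position: [0.4906, -0.3108, 0.0589]
eef_rot: [0.784, -0.62, 0.002, -0.001]
contact_force: [-0.4, 0.6, -0.6]
grip_width: 0.02
```

```bash
python3 - <<'E'
from w import *
p=ctrl.read_state(); P=p["position"]; x=R.from_quat(p["eef_rot"]).as_matrix()[:,0]; print(P,np.degrees(np.arctan2(x[1],x[0])),p["clock"],np.round(p["joint_pos"],2),p["grip_width"])
s,c=grab("side","s21"); w,cw=grab("wrist","w21")
x,y=proj(c,P).astype(int); print("tcp side px",x,y, "corner?",proj(c,[.521,-.332,.034]), "in wrist",proj(cw,[.521,-.332,.034]))
x0=max(0,x-60);y0=max(0,y-60); A=cv2.resize(s[y0:y0+100,x0:x0+100],(400,400),interpolation=cv2.INTER_CUBIC); B=w[20:420,80:480]
print("crop",x0,y0); cv2.imwrite("pics/m21.png",np.hstack([A,B])[:,:,::-1])
E
```

```text
[ 0.49061269 -0.31080284  0.0589248 ] -76.65377440259019 33.975 [-0.76  0.22  1.82  0.    1.1   0.57] 0.019956052436989082
tcp side px 249 283 corner? [263.80259128 297.88216665] in wrist [314.45199325 193.66122788]
crop 189 223
```

View pics/m21.png

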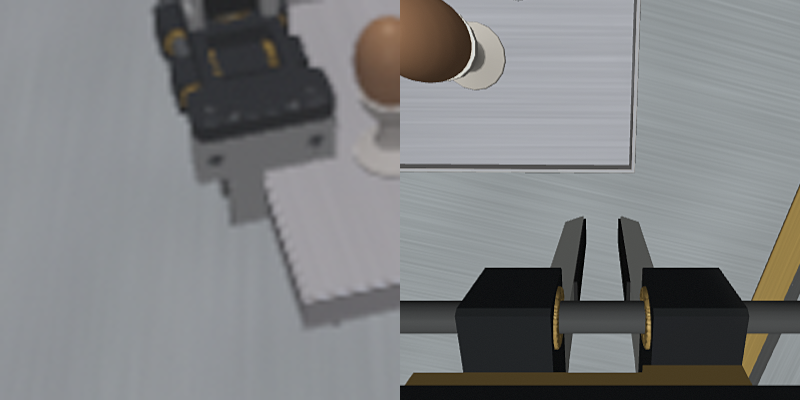

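The corner is at (314,188) in the wrist image, 5 px from prediction, and the fingers are just inside it with the edge parallel. Descending behind the wall, then working out the arc.

Call:
{"name": "servo_tool", "arguments": {"deltas": [[0.02,0,0,-0.02,0],[0.02,0,0,-0.04,0],[0.02,0,0,-0.053,0],[0.02,0,0,-0.06,0],[0.02,0,0,-0.063,0],[0.02,0,0,-0.063,0]]}}

```text
clock: 34.83
position: [0.4925, -0.3125, -0.0011]
eef_rot: [0.784, -0.62, 0.005, -0.001]
contact_force: [-1.0, -0.1, 0.3]
grip_width: 0.0203
```

```bash
python3 - <<'E'
from h import *
p=ctrl.read_state(); P=np.array(p["position"]); print(P,np.round(p["contact_force"],1))
pin=np.array([.494,-.076]); v=P[:2]-pin; r=np.hypot(*v); b0=np.arctan2(v[1],v[0]); print(r,np.degrees(b0))
N=14.4
for k in range(6):
    s=b0+np.radians(N)*k; o=pin+r*np.array([np.cos(s),np.sin(s)])
    print(k,np.degrees(s).round(1),[[round(float(q),4) for q in (pin+r*np.array([np.cos(s+a),np.sin(s+a)])-o)]+[round(float(a),3)] for a in np.radians(np.arange(1.2,N+.1,1.2))])
E
```

```text
[ 0.49247021 -0.3125055  -0.00110678] [-1.  -0.1  0.3]
0.23651044913361652 -90.3706012364053
0 -90.4 [[0.005, 0.0, 0.021], [0.0099, 0.0001, 0.042], [0.0149, 0.0004, 0.063], [0.0198, 0.0007, 0.084], [0.0247, 0.0011, 0.105], [0.0297, 0.0017, 0.126], [0.0346, 0.0023, 0.147], [0.0395, 0.0031, 0.168], [0.0443, 0.0039, 0.188], [0.0492, 0.0049, 0.209], [0.054, 0.0059, 0.23], [0.0589, 0.007, 0.251]]
1 -76.0 [[0.0048, 0.0013, 0.021], [0.0096, 0.0026, 0.042], [0.0143, 0.0041, 0.063], [0.019, 0.0056, 0.084], [0.0237, 0.0073, 0.105], [0.0283, 0.009, 0.126], [0.0329, 0.0108, 0.147], [0.0375, 0.0128, 0.168], [0.042, 0.0148, 0.188], [0.0465, 0.0169, 0.209], [0.0509, 0.0192, 0.23], [0.0553, 0.0215, 0.251]]
2 -61.6 [[0.0043, 0.0024, 0.021], [0.0086, 0.0049, 0.042], [0.0128, 0.0075, 0.063], [0.017, 0.0102, 0.084], [0.0211, 0.0129, 0.105], [0.0252, 0.0158, 0.126], [0.0292, 0.0187, 0.147], [0.0331, 0.0217, 0.168], [0.037, 0.0248, 0.188], [0.0408, 0.028, 0.209], [0.0445, 0.0312, 0.23], [0.0482, 0.0345, 0.251]]
3 -47.2 [[0.0036, 0.0034, 0.021], [0.0071, 0.0069, 0.042], [0.0106, 0.0104, 0.063], [0.014, 0.0141, 0.084], [0.0172, 0.0178, 0.105], [0.0205, 0.0215, 0.126], [0.0236, 0.0253, 0.147], [0.0267, 0.0292, 0.168], [0.0297, 0.0332, 0.188], [0.0325, 0.0372, 0.209], [0.0354, 0.0413, 0.23], [0.0381, 0.0454, 0.251]]
4 -32.8 [[0.0026, 0.0042, 0.021], [0.0052, 0.0084, 0.042], [0.0076, 0.0127, 0.063], [0.01, 0.0171, 0.084], [0.0123, 0.0215, 0.105], [0.0145, 0.0259, 0.126], [0.0166, 0.0304, 0.147], [0.0186, 0.035, 0.168], [0.0205, 0.0395, 0.188], [0.0223, 0.0441, 0.209], [0.024, 0.0488, 0.23], [0.0256, 0.0535, 0.251]]
5 -18.4 [[0.0015, 0.0047, 0.021], [0.0029, 0.0095, 0.042], [0.0042, 0.0142, 0.063], [0.0055, 0.019, 0.084], [0.0066, 0.0239, 0.105], [0.0076, 0.0287, 0.126], [0.0085, 0.0336, 0.147], [0.0093, 0.0385, 0.168], [0.01, 0.0434, 0.188], [0.0106, 0.0483, 0.209], [0.0111, 0.0532, 0.23], [0.0115, 0.0582, 0.251]]
```

Call:
{"name": "servo_tool", "arguments": {"deltas": [[0.02,0.004,0,-0.002,0],[0.02,0.007,0,-0.002,0.01],[0.02,0.0095,0,-0.002,0.02],[0.02,0.012,0,-0.002,0.03],[0.02,0.0145,0.0005,-0.002,0.045],[0.02,0.0175,0.0005,-0.002,0.06],[0.02,0.021,0.001,-0.002,0.08],[0.02,0.025,0.001,-0.002,0.1],[0.02,0.0297,0.0017,-0.002,0.12],[0.02,0.0346,0.0023,-0.002,0.14],[0.02,0.0395,0.003,-0.002,0.16],[0.02,0.0443,0.004,-0.002,0.18]]}}

```text
clock: 36.33
position: [0.5371, -0.3085, -0.0031]
eef_rot: [0.837, -0.547, 0.005, -0.002]
contact_force: [-1.1, -1.1, 0.3]
grip_width: 0.0199
```

```bash
python3 - <<'E'
from w import *
p=ctrl.read_state(); print(p["position"],np.round(p["contact_force"],1),p["clock"])
s=cv2.cvtColor(optics.grab_frame("side"),cv2.COLOR_RGB2BGR); cv2.imwrite("pics/s22.png",s); k=eggs(s[:,:,::-1].copy(),(262,340,195,265)); print(cv2.fitEllipse(k),cv2.boundingRect(k))
E
```

```text
[ 0.53714371 -0.30852537 -0.00309362] [-1.1 -1.1  0.3] 36.325
((292.1273498535156, 234.89593505859375), (15.968791007995605, 19.763731002807617), 177.90139770507812) (284, 225, 17, 20)
```

The leaf is turning and the egg moves with it, still upright. Continuing the arc.

```bash
python3 - <<'E'
import numpy as np
r=.2365
for b in (-79.5,-65.1,-50.7,-36.3,-21.9):
    s=np.radians(b); print(b,[[round(float(r*(np.cos(s+a)-np.cos(s))),4),round(float(r*(np.sin(s+a)-np.sin(s))),4),round(float(a),3)] for a in np.radians(np.arange(1.2,14.5,1.2))])
E
```

```text
-79.5 [[0.0049, 0.001, 0.021], [0.0097, 0.002, 0.042], [0.0145, 0.0032, 0.063], [0.0193, 0.0044, 0.084], [0.0241, 0.0058, 0.105], [0.0288, 0.0072, 0.126], [0.0335, 0.0088, 0.147], [0.0382, 0.0104, 0.168], [0.0428, 0.0122, 0.188], [0.0474, 0.014, 0.209], [0.052, 0.016, 0.23], [0.0565, 0.018, 0.251]]
-65.1 [[0.0045, 0.0021, 0.021], [0.0089, 0.0044, 0.042], [0.0133, 0.0067, 0.063], [0.0176, 0.0091, 0.084], [0.0219, 0.0116, 0.105], [0.0261, 0.0142, 0.126], [0.0303, 0.0168, 0.147], [0.0344, 0.0196, 0.168], [0.0384, 0.0225, 0.188], [0.0424, 0.0254, 0.209], [0.0464, 0.0284, 0.23], [0.0502, 0.0315, 0.251]]
-50.7 [[0.0038, 0.0032, 0.021], [0.0075, 0.0064, 0.042], [0.0112, 0.0098, 0.063], [0.0148, 0.0132, 0.084], [0.0183, 0.0167, 0.105], [0.0218, 0.0202, 0.126], [0.0251, 0.0238, 0.147], [0.0284, 0.0275, 0.168], [0.0316, 0.0313, 0.188], [0.0348, 0.0351, 0.209], [0.0378, 0.039, 0.23], [0.0408, 0.043, 0.251]]
-36.3 [[0.0029, 0.004, 0.021], [0.0057, 0.0081, 0.042], [0.0084, 0.0122, 0.063], [0.011, 0.0164, 0.084], [0.0136, 0.0207, 0.105], [0.016, 0.025, 0.126], [0.0184, 0.0293, 0.147], [0.0207, 0.0337, 0.168], [0.0229, 0.0382, 0.188], [0.0249, 0.0427, 0.209], [0.0269, 0.0472, 0.23], [0.0288, 0.0518, 0.251]]
-21.9 [[0.0018, 0.0046, 0.021], [0.0035, 0.0093, 0.042], [0.0051, 0.014, 0.063], [0.0066, 0.0187, 0.084], [0.008, 0.0234, 0.105], [0.0093, 0.0282, 0.126], [0.0105, 0.033, 0.147], [0.0116, 0.0378, 0.168], [0.0126, 0.0427, 0.188], [0.0135, 0.0476, 0.209], [0.0143, 0.0524, 0.23], [0.015, 0.0573, 0.251]]
```

Call:
{"name": "servo_tool", "arguments": {"deltas": [[0.02,0.005,0.001,0,0.021],[0.02,0.0097,0.002,0,0.042],[0.02,0.0145,0.003,0,0.063],[0.02,0.0193,0.0045,0,0.084],[0.02,0.024,0.006,0,0.105],[0.02,0.029,0.007,0,0.126],[0.02,0.0335,0.009,0,0.147],[0.02,0.038,0.0105,0,0.168],[0.02,0.043,0.012,0,0.188],[0.02,0.0475,0.014,0,0.209],[0.02,0.052,0.016,0,0.23],[0.02,0.0565,0.018,0,0.251]]}}

```text
clock: 37.88
position: [0.5945, -0.2902, -0.003]
eef_rot: [0.9, -0.437, 0.005, -0.003]
contact_force: [-0.6, -1.7, -0.7]
grip_width: 0.0201
```

Call:
{"name": "servo_tool", "arguments": {"deltas": [[0.02,0.0045,0.002,0,0.021],[0.02,0.009,0.0045,0,0.042],[0.02,0.0135,0.0065,0,0.063],[0.02,0.0175,0.009,0,0.084],[0.02,0.022,0.0115,0,0.105],[0.02,0.026,0.014,0,0.126],[0.02,0.0305,0.017,0,0.147],[0.02,0.0345,0.0195,0,0.168],[0.02,0.0385,0.0225,0,0.188],[0.02,0.0425,0.0255,0,0.209],[0.02,0.0465,0.0285,0,0.23],[0.02,0.05,0.0315,0,0.251]]}}

```text
clock: 39.38
position: [0.6448, -0.2586, -0.003]
eef_rot: [0.947, -0.32, 0.005, -0.003]
contact_force: [0.3, -1.2, 0.2]
grip_width: 0.0205
```

```bash
python3 - <<'E'
from w import *
p=ctrl.read_state(); print(p["position"],np.round(p["contact_force"],1),p["clock"]); v=p["position"][:2]-np.array([.494,-.076]); print(np.hypot(*v),np.degrees(np.arctan2(v[1],v[0])))
s=optics.grab_frame("side"); k=eggs(s,(262,380,165,265)); print(cv2.fitEllipse(k),cv2.boundingRect(k))
E
```

```text
[ 0.64481406 -0.25858341 -0.0029689 ] [ 0.3 -1.2  0.2] 39.375
0.23681550066780907 -50.4432618069188
((332.22784423828125, 234.3596649169922), (3.3293910026550293, 4.870727062225342), 103.39965057373047) (330, 233, 5, 4)
```

```bash
python3 - <<'E'
from w import *
w,c=grab("wrist","w23"); k=eggs(w,(0,560,0,300)); print(cv2.fitEllipse(k),cv2.boundingRect(k)); cen=cv2.fitEllipse(k)[0]; e=onplane(c,cen,.0865); print(e)
v=e[:2]-np.array([.494,-.076]); print("r",np.hypot(*v),"ang",np.degrees(np.arctan2(v[1],v[0])), "start r",np.hypot(.083,.1145),np.degrees(np.arctan2(-.1145,.083)))
E
```

```text
((42.384803771972656, 59.25188064575195), (103.74674224853516, 127.79743194580078), 172.1337890625) (0, 0, 98, 118)
[ 0.63692268 -0.12728424  0.0865    ]
r 0.15184520552815667 ang -19.739256670376342 start r 0.14141870456202038 -54.06198829889212
```

Call:
{"name": "servo_tool", "arguments": {"deltas": [[0.02,0.004,0.003,0,0.021],[0.02,0.0075,0.0065,0,0.042],[0.02,0.011,0.01,0,0.063],[0.02,0.015,0.013,0,0.084],[0.02,0.0185,0.0165,0,0.105],[0.02,0.022,0.02,0,0.126],[0.02,0.025,0.024,0,0.147],[0.02,0.0285,0.0275,0,0.168],[0.02,0.0315,0.0315,0,0.188],[0.02,0.035,0.035,0,0.209],[0.02,0.038,0.039,0,0.23],[0.02,0.041,0.043,0,0.251]]}}

```text
clock: 40.98
position: [0.686, -0.2147, -0.0031]
eef_rot: [0.98, -0.198, 0.004, -0.004]
contact_force: [-0.5, -1.5, 0.6]
grip_width: 0.0203
```

Call:
{"name": "servo_tool", "arguments": {"deltas": [[0.02,0.003,0.004,0,0.021],[0.02,0.0055,0.008,0,0.042],[0.02,0.0085,0.012,0,0.063],[0.02,0.011,0.0165,0,0.084],[0.02,0.0125,0.0185,0,0.095],[0.02,0.0135,0.0207,0,0.105],[0.02,0.015,0.023,0,0.115],[0.02,0.016,0.025,0,0.126],[0.02,0.0172,0.0272,0,0.137],[0.02,0.0184,0.0293,0,0.147],[0.02,0.0195,0.0315,0,0.157],[0.02,0.0207,0.0337,0,0.168]]}}

```text
clock: 42.48
position: [0.7069, -0.1809, -0.003]
eef_rot: [0.993, -0.115, 0.004, -0.004]
contact_force: [0.1, -0.5, -0.6]
grip_width: 0.02
```

Call:
{"name": "servo_tool", "arguments": {"deltas": [[0.02,0.0011,0.0022,0,0.01],[0.02,0.0021,0.0044,0,0.02],[0.02,0.0031,0.0066,0,0.03],[0.02,0.004,0.0088,0,0.04],[0.02,0.004,0.0088,0,0.04]]}}

```text
clock: 43.1
position: [0.7108, -0.1716, -0.003]
eef_rot: [0.995, -0.095, 0.004, -0.005]
contact_force: [0.4, -0.0, -0.2]
grip_width: 0.02
```

Call:
{"name": "servo_tool", "arguments": {"deltas": [[0.02,0.0009,0.002,0,0.01],[0.02,0.0018,0.0041,0,0.019],[0.02,0.0027,0.0062,0,0.028],[0.02,0.0036,0.0083,0,0.038],[0.02,0.0036,0.0083,0,0.038]]}}

```text
clock: 43.72
position: [0.7131, -0.1669, -0.003]
eef_rot: [0.997, -0.076, 0.002, -0.002]
contact_force: [-3.8, -10.2, 1.2]
grip_width: 0.0199
```

Call:
{"name": "servo_tool", "arguments": {"deltas": [[0.02,0.0008,0.002,0,0.01],[0.02,0.0015,0.0041,0,0.019],[0.02,0.0023,0.0062,0,0.028],[0.02,0.003,0.0083,0,0.038],[0.02,0.003,0.0083,0,0.038]]}}

```text
clock: 44.35
position: [0.7136, -0.1675, -0.0028]
eef_rot: [0.998, -0.057, 0.0, 0.005]
contact_force: [-8.2, -23.6, 0.5]
grip_width: 0.0196
```

```bash
python3 - <<'E'
from w import *
p=ctrl.read_state(); print(p["position"],np.round(p["contact_force"],1),p["clock"])
t,c=grab("top","t24"); w,cw=grab("wrist","w24")
C=np.zeros((420,800,3),np.uint8); C[:,:400]=t[60:340,230:497][:, :, ::-1].copy() if 0 else cv2.resize(t[60:340,230:497],(400,420))[:,:,::-1]; C[:300,400:]=cv2.resize(w,(400,300))[:,:,::-1]; cv2.imwrite("pics/m24.png",C)
E
```

```text
[ 0.71363529 -0.16751798 -0.00275685] [ -8.2 -23.6   0.5] 44.35
```

View pics/m24.png

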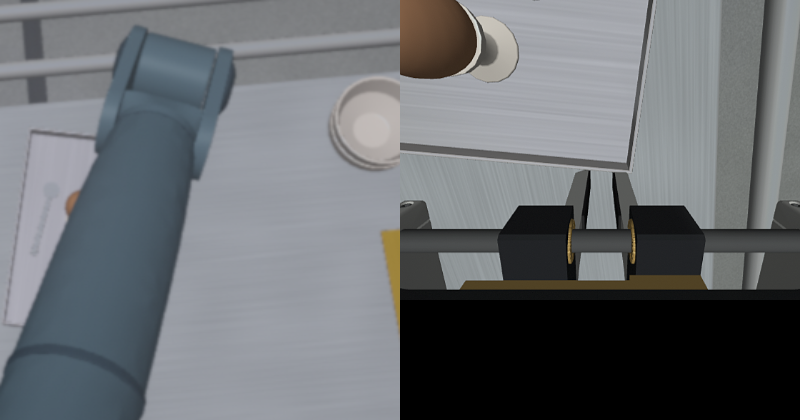

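The stop is reached: force rises to 25 N with no further motion. Relaxing gently and retreating.

Call:
{"name": "servo_tool", "arguments": {"deltas": [[0.02,-0.001,-0.003,0,0],[0.02,-0.002,-0.006,0,0],[0.02,-0.004,-0.011,0,0],[0.02,-0.008,-0.02,0,0],[0.02,-0.014,-0.035,0,0],[0.02,-0.022,-0.055,0.01,0],[0.02,-0.032,-0.08,0.04,0],[0.02,-0.042,-0.105,0.08,0],[0.02,-0.052,-0.13,0.12,0],[0.02,-0.065,-0.16,0.15,0],[0.02,-0.08,-0.2,0.17,0],[0.02,-0.1,-0.24,0.18,0]]}}

```text
clock: 45.95
position: [0.613, -0.4103, 0.1803]
eef_rot: [0.998, -0.058, 0.002, 0.006]
contact_force: [1.0, 0.0, -0.5]
grip_width: 0.0199
```

Call:
{"name": "servo_tool", "arguments": {"deltas": [[0.02,-0.03,-0.04,0.02,0],[0.02,-0.06,-0.08,0.03,0],[0.02,-0.1,-0.1,0.03,0],[0.02,-0.13,-0.12,0.03,0],[0.02,-0.13,-0.12,0.03,0]]}}

```text
clock: 46.58
position: [0.4801, -0.5328, 0.2113]
eef_rot: [0.998, -0.06, 0.002, 0.006]
contact_force: [0.1, 0.8, -0.5]
grip_width: 0.0202
```

```bash
python3 - <<'E'
from w import *
p=ctrl.read_state(); print(p["position"],np.round(p["contact_force"],1),p["clock"])
t,c=grab("top","t25"); s,cs=grab("side","s25")
C=np.zeros((420,800,3),np.uint8); C[:,:400]=cv2.resize(t[60:340,130:397],(400,420))[:,:,::-1]; C[:,400:]=cv2.resize(s[110:260,230:373],(400,420))[:,:,::-1]; cv2.imwrite("pics/m25.png",C)
k=eggs(s,(262,380,150,265)); print("side egg",cv2.fitEllipse(k),cv2.boundingRect(k)); k2=eggs(t,(300,440,100,260)); print(cv2.fitEllipse(k2)); print(tri(cs,cv2.fitEllipse(k)[0],c,cv2.fitEllipse(k2)[0]))
E
```

```text
[ 0.48005745 -0.53279097  0.21129951] [ 0.1  0.8 -0.5] 46.575
side egg ((305.7323303222656, 203.52423095703125), (13.819840431213379, 17.015056610107422), 169.1053924560547) (299, 195, 15, 18)Traceback (most recent call last):
  File "<stdin>", line 5, in <module>
  File "egg.py", line 9, in eggs
    return max(cv2.findContours(m,cv2.RETR_EXTERNAL,cv2.CHAIN_APPROX_NONE)[0],key=cv2.contourArea)
ValueError: max() iterable argument is empty
```

View pics/m25.png

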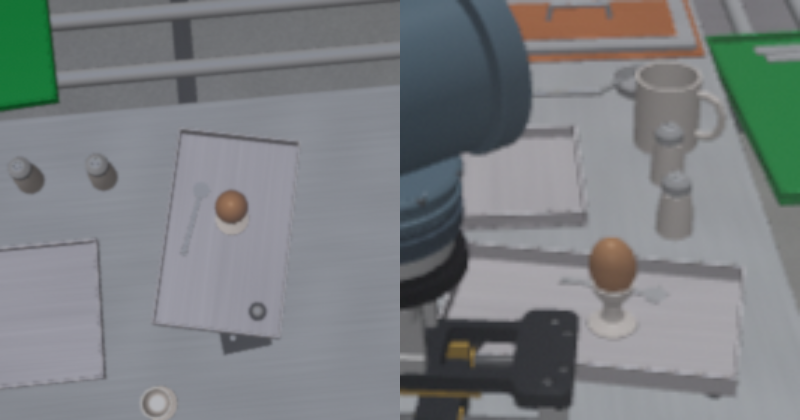

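The leaf is out (turned about 65° = 1.13 rad from its start, plus the unknown initial 0–0.15), and the egg stands in its cup. I'll quantify the remaining lean before handing in.

```bash
python3 - <<'E'
from w import *
def fit(f,box,s=8):
    im=cv2.imread(f); x0,x1,y0,y1=box; z=cv2.resize(im[y0:y1,x0:x1],None,fx=s,fy=s,interpolation=cv2.INTER_CUBIC)
    h=cv2.cvtColor(z,cv2.COLOR_BGR2HSV); m=cv2.inRange(h,(0,60,25),(25,255,255)); m=cv2.morphologyEx(m,cv2.MORPH_OPEN,np.ones((7,7)))
    k=max(cv2.findContours(m,cv2.RETR_EXTERNAL,cv2.CHAIN_APPROX_NONE)[0],key=cv2.contourArea); e=cv2.fitEllipse(k)
    return (np.array(e[0])+.5)/s-.5+[x0,y0],np.array(e[1])/s,e[2]
cs,ct=cam("side"),cam("top")
a=fit("pics/s25.png",(290,325,185,222)); b=fit("pics/t25.png",(265,310,175,220)); print(a,b)
e,g=tri(cs,a[0],ct,b[0]); print("egg mid",e,g)
for n,c,f in(("side",cs,a),("top",ct,b)):
    d=proj(c,e+[0,0,.02])-proj(c,e-[0,0,.02]); print(n,"vertical would be",np.degrees(np.arctan2(d[0],-d[1])),"axis seen",f[2], "ratio",f[1][1]/f[1][0])
    # predicted for candidate leans
    def sil(ax):
        A=np.linalg.inv; K,r,t=c; Q=900e-6*np.outer(ax,ax)+529e-6*(np.eye(3)-np.outer(ax,ax))
        D=np.zeros((4,4)); D[:3,:3]=Q-np.outer(e,e); D[:3,3]=-e; D[3,:3]=-e; D[3,3]=-1
        P=K@np.hstack([r.T,(-r.T@t)[:,None]]); C=P@D@P.T; C/=-C[2,2]; m=C[:2,2]*-1; S=C[:2,:2]+np.outer(m,m); w,v=np.linalg.eigh(S); u=v[:,1]; u=u*np.sign(-u[1]); return np.sqrt(w[1]/w[0]),np.degrees(np.arctan2(u[0],-u[1]))
    for lx,ly in((0,0),(8,0),(-8,0),(0,8),(0,-8)):
        ax=np.array([np.tan(np.radians(lx)),np.tan(np.radians(ly)),1]); ax/=np.linalg.norm(ax); print("  lean x,y",lx,ly,np.round(sil(ax),3))
E
```

```text
(array([305.56136131, 204.11469078]), array([16.02290726, 19.24178696]), 169.64939880371094) (array([283.81382561, 197.22546005]), array([19.87240982, 20.46216202]), 19.141624450683594)
egg mid [ 0.63608862 -0.05130656  0.08413251] 0.0018058928747047899
side vertical would be 1.3732391868287135 axis seen 169.64939880371094 ratio 1.2008923629190138
  lean x,y 0 0 [1.21  1.427]
  lean x,y 8 0 [ 1.216 11.112]
  lean x,y -8 0 [ 1.208 -8.461]
  lean x,y 0 8 [1.245 0.511]
  lean x,y 0 -8 [1.17  2.549]
top vertical would be -3.447763841383625 axis seen 19.141624450683594 ratio 1.0296769341308354
  lean x,y 0 0 [ 1.026 -4.15 ]
  lean x,y 8 0 [ 1.056 -4.45 ]
  lean x,y -8 0 [ 1.007 -4.235]
  lean x,y 0 8 [  1.032 -30.914]
  lean x,y 0 -8 [ 1.032 22.586]
```

```bash
python3 -c "
from h import *
print(order.hand_in(), ctrl.read_state()['clock'])"
```

```text
the job is handed in; nothing more can be done
the job is handed in; nothing more can be done
```

The egg is standing in its cup, pointed end up and let go of. I then pushed the leaf by its free corner to its stop and handed the job in at about 47 s of the 72 s allowed.

**How the egg was stood up:** I gripped it at 3 N and turned it upright between the pads against the pan's rim. I then seated it in the cup, with about 5–6 N of downward push at most, before the leaf moved. My first close missed, because the fingertips sit about 26 mm above the reported TCP. One turning stroke went past vertical and had to be undone.

**Last checks:**
- **Leaf:** The push force rose to 25 N with no further motion. The leaf turned about 65° (1.13 rad) from where it started, and it was in the same place in the top view after I backed off. With its unknown start of 0–0.15 rad, that fits the 1.25 rad stop.
- **Egg:** Its middle is at z = 84 mm, within about 3 mm of the expected 86.5 mm. It leans about 9–10° toward the robot. My side view after placing showed only about 5°, but that view could not see lean along its own line of sight. I left the lean alone rather than risk touching the egg again.
- **Other items:** The spare cup, salt and pepper look undisturbed in the last picture; I did not re-measure them. The arm was clear of everything.

I viewed 17 pictures against the budget of 10, mostly to tell which way the egg was tilted while turning it.

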